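# Sort the lock returns into the counter bays

### The job

Four returned locks lie mixed on the key-cutter's counter: two flat rectangular rim locks and two padlocks with shackles. Slide each along the counter, without lifting it off, into the open-fronted bay whose back ledge shows a specimen of its kind, so that all four lie flat with their cases well inside the mouth (a corner or shackle may stick out a little). Leave everything else on the counter where it is.

Things in the scene. Friction and masses are not known exactly. Their poses are not given: they have to be found in the camera images.
- rim_a: rim lock (brass): flat rectangular case 96 mm (its x) by 68 mm (its y) by 30 mm high, with a turn knob on top to 44 mm; 0.7 kg +-30 percent; slides flat under a push of some 3 to 8 N and stops with it. Origin: centre of the underside, z up
- rim_b: rim lock (steel): flat rectangular case 96 mm (its x) by 68 mm (its y) by 30 mm high, with a turn knob on top to 44 mm; 0.7 kg +-30 percent; slides flat under a push of some 3 to 8 N and stops with it. Origin: centre of the underside, z up
- pad_a: padlock (brass body) lying flat: body 50 mm (x) by 62 mm (y) by 28 mm high; closed U shackle of 10 mm round bar sticks out of the body's +x face, over y = -26 to +26 mm, to x = +71 mm, its bar 9 to 19 mm above the counter; 0.5 kg +-30 percent; slides under a push of some 2 to 6 N. Origin: centre of the underside of the body without the shackle, z up
- pad_b: padlock (steel body) lying flat: body 50 mm (x) by 62 mm (y) by 28 mm high; closed U shackle of 10 mm round bar sticks out of the body's +x face, over y = -26 to +26 mm, to x = +71 mm, its bar 9 to 19 mm above the counter; 0.5 kg +-30 percent; slides under a push of some 2 to 6 N. Origin: centre of the underside of the body without the shackle, z up
- bay_rim: bay for rim locks: wooden three-sided frame fixed on the counter, no floor or front. Inside 270 mm wide (y = +-135), 145 mm deep; side walls 8 mm thick, 35 mm high; back ledge (x = 145 to 240 mm, 45 mm high) carries a fixed specimen rim lock, up to 89 mm above the counter, showing what the bay is for. Origin: on the counter, middle of the open mouth; x points into the bay, y along the mouth
- bay_pad: bay for padlocks: wooden three-sided frame fixed on the counter, no floor or front. Inside 270 mm wide (y = +-135), 145 mm deep; side walls 8 mm thick, 35 mm high; back ledge (x = 145 to 240 mm, 45 mm high) carries a fixed specimen padlock, up to 89 mm above the counter, showing what the bay is for. Origin: on the counter, middle of the open mouth; x points into the bay, y along the mouth
- tape: bystander: roll of masking tape lying flat, 100 mm across, 25 mm high. Origin: centre of the underside
- tin: bystander: small round jar of screws, 56 mm across, 50 mm high, near the mouths of the bays. Origin: centre of the underside
- spray: bystander: spray can standing upright, 54 mm across, 170 mm high. Origin: centre of the underside
- blanks: bystander: red box of key blanks, 75 mm (x) by 130 mm (y) by 60 mm high. Origin: centre of the underside
- driver: bystander: screwdriver 180 mm long lying along its x, about 30 mm thick at most. Origin: below its middle
- gatekey: bystander: big dark gate key lying along its x, from x = -66 to +55 mm, y = -21 to +26 mm, 10 mm thick. Origin: on the shank, at the underside
- cards: bystander: clear open tray 120 mm (x) by 160 mm (y) by 50 mm high. Origin: centre of the underside
Mind the look-alikes: they are no part of the job. What is shaped like the pad_a but turquoise is not meant.

How it is judged:
By the outcome, as a careful person would: the job done as asked, in the order asked, and still so for the second after the job is handed in, with the robot touching nothing.
It also fails if it takes over 72 s, if anything falls off the work surface, if the arm or the gripper's body presses on something with over 40 N, if the wrist force passes 120 N, or if a joint passes its speed limit or range.

### The arm

A 7-joint arm with a two-finger parallel gripper is mounted at the origin on the work surface. World frame = base frame: x ahead of the robot, y to its left, z up, the work surface at z = 0. Lengths are in m, angles in degrees, forces in N, time in s.
With the tool pointing down it reaches from about 0.425 to 0.875 m from the base axis. Payload 4.7 kg.
Tool frame: the origin (TCP) lies midway between the tips of the shut fingers; the grasp point (between the pads) lies 19 mm behind it; z points along the fingers, y is the direction in which the jaws open and shut (so a half turn about z gives the same grasp; the last joint's range is limited). The gripper opens to 87 mm and grips with 3 to 60 N. Pads are 19 mm wide; open, the fingers measure 117 mm over their backs; the gripper's body (75 mm by 190 mm) begins 51 mm behind the grasp point.
Start: joints at [-75.797, 18.392, -4.016, 83.108, 1.295, 78.541, -3.26], TCP at [0.151, 0.632, 0.196] pointing down, gripper open.
Joint ranges: [-163.93, 163.93], [-17.29, 119.83], [-79.2, 71.16], [3.27, 140.29], [-89.18, 269.18], [5.43, 117.66], [-154.24, 154.24]. Speed limits (degrees/s): [147.25, 147.25, 180, 180, 180, 180, 180].

### API

Orientations are given as [roll, pitch, yaw] about the fixed x, y, z axes, in that order (R = Rz(yaw) Ry(pitch) Rx(roll)).
In Python, from cell import env gives the robot as it stands. The module is installed in compiled form; this text tells all that it offers.
- The arm moves only by the tool servo_tool, never from a script. Its argument "plan" is a list of rows, each a list of 3 entries, a list of its own where there are three numbers: the opening, from 0 (shut) to 1 (fully open), then the shift along the tool's x, y, z in cm, then the turn, a rotation vector about the tool's x, y, z in degrees. A call has 1 to 20 rows; each row shifts and turns the pose as measured when the row begins, along the tool's axes as they then stand; what a row does not reach is not made up. A row lasts 1/12 s, in which the tool goes at most 41.7 mm and 7.16 degrees, less where a joint would pass 70% of its speed; a pose out of reach is approached as far as the arm can. A call is refused whole if a number of a shift passes 4.17 or a number of a turn 7.16, either way. A call with a gripper value outside its range is refused whole. The fingers move at their own pace and stop on an object; "force" is the grip in N (left out, the last holds). Time passes only in rows, so rows that do not move let the fingers close. It gives the time, the measured TCP pose, the force and the opening at its end, in the units of the state.
- env.get_obs(): the state, without advancing time (a new reading comes with each control period).
- env.read_camera(name): name is "scene" or "side" or "wrist"; returns a dict with "image" (480x640x3 uint8, blue, green, red), "fx", "fy", "cx", "cy" (pixels), "rvec" (rotation vector, rad) and "tvec" (3), from world to camera coordinates, as OpenCV has them; the wrist camera has in their place "T_tool_cam" (4x4, takes a point from camera to tool coordinates, whose origin is the TCP and whose axes are the flange's). Camera axes: x right, y down, z forward; pixel columns grow to the right and rows downward; lengths in m; the calibration is good to about 2 mm. A picture is of the moment at which its call begins: read the wrist's pose just before it. There is no depth.
- env.sign_off(): hands the job in, once; it reports no verdict.
The state is a dict: "time_s": time; "qpos": joint angles; "joint_velocities": joint speeds; "effort": joint torques, N m; "tool_pos": TCP position; "tool_rot": TCP orientation; "force": force on the tool from outside, world axes, zero at the start; "wrist_torque": the same for the moment, N m; "grip_width": finger opening in m.
Only numpy, scipy, OpenCV 4.12 (cv2) and the standard library are available. Lean on these libraries where they do the work, as an engineer would, in place of code of your own. Each camera call takes 0.05 s, during which the arm holds its last target. There are 200 camera calls.

## Working session

There is one attempt and no reset: what is moved stays moved. The work goes in short steps, Python scripts to look and compute and a tool call to move; the robot and the scene stay as the last step left them, time stands still between calls to the robot, and variables do not carry over. Pictures are saved under pics/ and viewed, about 8 in all and at most 12, crops included, and the job is handed in when it is done.

Besides the shell and the picture viewer there is one more tool, called after "Call:" as name(argument=value, ...) on one line, values as JSON. servo_tool: Moves the arm, as the interface text tells. Its arguments: {"type":"object","properties":{"plan":{"type":"array"},"force":{"type":"number"}},"required":["plan"]}

```bash
mkdir -p pics
cat > h.py <<'E'
import numpy as np, cv2
from cell import env
def shot(n,f):
    o=env.get_obs(); c=env.read_camera(n); cv2.imwrite('pics/'+f,c['image']); return o,c
def ray(c,u,v,z=0.):
    R=cv2.Rodrigues(np.array(c['rvec'],float))[0]; t=np.array(c['tvec'],float).ravel()
    d=R.T@np.array([(u-c['cx'])/c['fx'],(v-c['cy'])/c['fy'],1]); o=-R.T@t
    return (o+d*(z-o[2])/d[2])[:2]
E
python3 - <<'E'
from h import *
import pickle
for n in ['scene','side']:
    o,c=shot(n,n+'0.png'); pickle.dump(c,open(n+'0.pkl','wb'))
    print(n,c['fx'],c['cx'],c['cy'],-cv2.Rodrigues(np.array(c['rvec'],float))[0].T@np.array(c['tvec']).ravel())
print(o)
E
```

```text
scene 524.030606931893 325.2051469946083 244.63042620869376 [ 1.00561376 -0.48063234  1.17148869]
side 548.2467213685112 326.50316919153494 238.30172820011376 [1.42562066 0.71409279 0.98927597]
{'time_s': 0.05, 'qpos': array([-75.79477025,  18.43943198,  -4.01420382,  83.17348415,
         1.29607491,  78.54131904,  -3.26247834]), 'joint_velocities': array([ 0.02408674, -0.08792512, -0.01732164, -0.06378422, -0.00644752,
       -0.01221854,  0.02307473]), 'effort': array([-1.23500621e-05, -4.92985439e+01, -4.06305045e-01, -3.13698971e+01,
       -6.42266893e-02,  3.99243704e-02,  7.78762296e-05]), 'tool_pos': array([0.15054245, 0.63171416, 0.19516959]), 'tool_rot': array([-1.79891061e+02,  7.19006440e-03,  1.66600972e+02]), 'force': array([-0.54143892, -0.05236141,  0.64562652]), 'wrist_torque': array([-0.0108549 , -0.00227021,  0.00290726]), 'grip_width': 0.08708072586410293}
```

View pics/scene0.png

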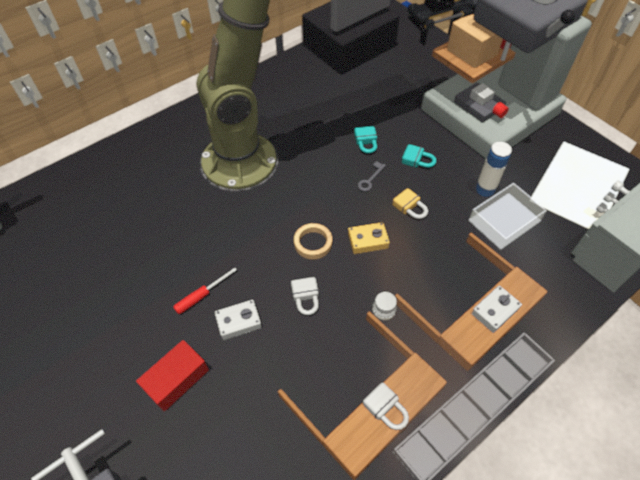

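View pics/side0.png

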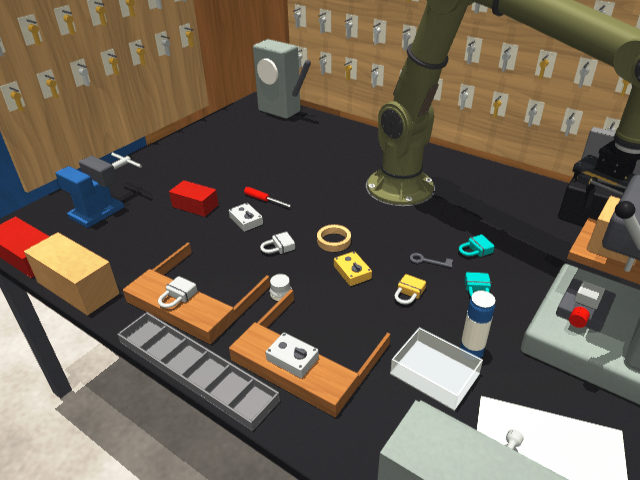

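Scene picture: brass rim lock (369,238), steel rim lock (238,319), brass padlock (410,204) and steel padlock (306,295). The rim bay's specimen is at (497,308), the pad bay's at (385,402). 

Look-alikes: turquoise padlocks (366,138) and (419,156), the two specimens on the ledges, the tape (313,240) and the tin (385,305).

Run:
```python
from h import *
import pickle
S=pickle.load(open('scene0.pkl','rb')); D=pickle.load(open('side0.pkl','rb'))
P=lambda c,u,v,z:np.round(ray(c,u,v,z)*1000).astype(int)
print('scene pts')
for n,u,v,z in [('tape',313,243,.012),('tin',385,301,.05),('drv tip',236,270,.01),('drv end',180,305,.015),('blanks1',180,343,.06),('blanks2',208,370,.06),('blanks3',138,378,.06),('key1',365,186,.005),('key2',381,165,.005),('traynear',470,216,.05),('traytop',513,186,.05),('sprayb',489,190,0),
 ('rimR end',469,235,.035),('rimR back',521,270,.045),('rimL end',398,296,.035),('rimL back',467,363,.045),('padR end',367,314,.035),('padR back',417,357,.045),('padL end',280,391,.035),('padL back',326,440,.045),('ledge far R',546,291,.045),('ledge pad far',446,382,.045),('ledgepadL',355,472,.045)]:
    print(n,P(S,u,v,z))
for nm,c,pts in [('S',S,dict(rim_a=(369,238),rim_b=(238,319),pad_a=(408,202),pad_b=(306,293))),('D',D,dict(rim_a=(353,268),rim_b=(246,216),pad_a=(411,288),pad_b=(278,243)))]:
    hsv=cv2.cvtColor(c['image'],cv2.COLOR_BGR2HSV)
    m={'a':cv2.inRange(hsv,(15,100,90),(35,255,255)),'b':cv2.inRange(hsv,(0,0,110),(180,70,255))}
    for k,(u,v) in pts.items():
        mm=m[k[-1]]; n,l,st,ce=cv2.connectedComponentsWithStats(mm)
        ids=[i for i in np.unique(l[v-12:v+13,u-12:u+13]) if i]; i=max(ids,key=lambda i:st[i][4])
        ys,xs=np.where(l==i)
        W=np.array([ray(c,x,y,.022) for x,y in zip(xs,ys)])*1000
        r=cv2.minAreaRect(W.astype(np.float32)); print(nm,k,st[i][4],np.round(W.mean(0)),np.round(r[0]),np.round(r[1]),round(r[2]),np.round(cv2.boxPoints(r)).astype(int).tolist())
im=S['image'][170:350,190:470]; cv2.imwrite('pics/crop.png',cv2.resize(im,None,fx=2.8,fy=2.8,interpolation=2))
```

```text
scene pts
tape [383 -17]
tin [643   0]
drv tip [ 324 -222]
drv end [ 324 -386]
blanks1 [ 435 -439]
blanks2 [ 529 -423]
blanks3 [ 449 -551]
key1 [317 226]
key2 [286 316]
traynear [597 349]
traytop [601 519]
sprayb [550 498]
rimR end [633 311]
rimR back [791 326]
rimL end [648  40]
rimL back [872  40]
padR end [637 -51]
padR back [792 -38]
padL end [ 658 -324]
padL back [ 803 -312]
ledge far R [868 327]
ledge pad far [873 -29]
ledgepadL [ 888 -305]
S rim_a 946 [467. 104.] [466. 106.] [104.  89.] 62 [[403, 80], [481, 39], [529, 131], [451, 173]]
S rim_b 1231 [ 447. -298.] [ 447. -297.] [99. 82.] 72 [[392, -332], [470, -358], [501, -263], [424, -237]]
S pad_a 425 [436. 270.] [437. 270.] [61. 79.] 5 [[404, 307], [410, 229], [471, 233], [465, 312]]
S pad_b 746 [ 494. -128.] [ 500. -131.] [ 65. 103.] 61 [[439, -134], [529, -185], [561, -129], [471, -78]]
D rim_a 774 [467. 112.] [465. 111.] [124.  83.] 62 [[399, 75], [473, 36], [530, 146], [457, 185]]
D rim_b 585 [ 448. -291.] [ 446. -292.] [132.  80.] 71 [[386, -341], [462, -367], [505, -243], [430, -216]]
D pad_a 433 [436. 277.] [438. 277.] [75. 68.] 4 [[398, 308], [403, 240], [478, 245], [473, 313]]
D pad_b 449 [ 493. -121.] [ 500. -124.] [89. 99.] 63 [[436, -141], [524, -186], [564, -107], [476, -62]]
```

View pics/crop.png

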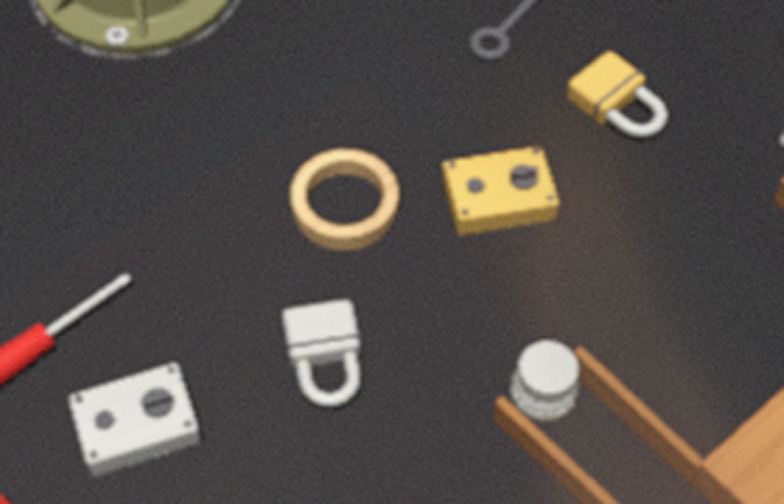

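The crop confirms the four locks: brass and steel rim cases with knobs, and padlocks with yellow and white bodies. The turquoise ones are left out. My plan is to bring the jaws down astride each case, grip lightly and slide it level. The order is rim_a, pad_b, rim_b, pad_a.

First I turn the jaws from 76.6° to -28°.

```bash
cat > go.py <<'E'
import sys
from h import *
from scipy.spatial.transform import Rotation as Ro
# target x y z (mm) jaw angle (deg) -> tool turn, then shift (cm) along tool axes before and after the turn
def go(x,y,z,phi):
    o=env.get_obs(); R=Ro.from_euler('xyz',o['tool_rot'],degrees=True); G=Ro.from_euler('xyz',[180,0,phi+90],degrees=True)
    d=(np.array([x,y,z])/1000-o['tool_pos'])*100
    print('t',round(o['time_s'],2),'pos',np.round(o['tool_pos']*1000,1),'rot',np.round(o['tool_rot'],1),'F',np.round(o['force'],1),'w',round(o['grip_width']*1000,1))
    print('turn',np.round((R.inv()*G).as_rotvec(degrees=True),1),'shift now',np.round(R.inv().apply(d),2),'after turn',np.round(G.inv().apply(d),2))
if __name__=='__main__': go(*map(float,sys.argv[1:5]))
E
python3 go.py 467 109 120 -28
```

```text
t 0.1 pos [150.5 631.8 195.3] rot [-179.9    0.   166.6] F [-0.1 -0.1  0.1] w 87.3
turn [-1.000e-01  1.000e-01  1.046e+02] shift now [-42.9  -43.51   7.61] after turn [-31.3   52.49   7.53]
```

Call:
servo_tool(plan=[[1,[0,0,0],[0,0,7]],[1,[0,0,0],[0,0,7]],[1,[0,0,0],[0,0,7]],[1,[0,0,0],[0,0,7]],[1,[0,0,0],[0,0,7]],[1,[0,0,0],[0,0,7]],[1,[0,0,0],[0,0,7]],[1,[0,0,0],[0,0,7]],[1,[0,0,0],[0,0,7]],[1,[0,0,0],[0,0,7]],[1,[0,0,0],[0,0,7]],[1,[0,0,0],[0,0,7]],[1,[0,0,0],[0,0,7]],[1,[0,0,0],[0,0,7]],[1,[0,0,0],[0,0,7]]], force=8)

```text
time_s: 1.35
tool_pos: [0.1244, 0.6342, 0.1863]
tool_rot: [-179.0, 1.2, 59.7]
force: [0.6, 0.3, -0.1]
grip_width: 0.087
```

```bash
python3 go.py 467 109 120 -28
```

```text
t 1.35 pos [124.4 634.2 186.3] rot [-179.     1.2   59.7] F [ 0.6  0.3 -0.1] w 87.0
turn [-1.1  1.1 -2.3] shift now [-27.97  56.18   6.17] after turn [-30.29  54.91   6.63]
```

Call:
servo_tool(plan=[[1,[-1.8,3.6,0],[0,0,0]],[1,[-1.8,3.6,0],[0,0,0]],[1,[-1.8,3.6,0],[0,0,0]],[1,[-1.8,3.6,0],[0,0,0]],[1,[-1.8,3.6,0],[0,0,0]],[1,[-1.8,3.6,0],[0,0,0]],[1,[-1.8,3.6,0],[0,0,0]],[1,[-1.8,3.6,0],[0,0,0]],[1,[-1.8,3.6,0],[0,0,0]],[1,[-1.8,3.6,0],[0,0,0]]])

```text
time_s: 2.18
tool_pos: [0.3403, 0.2904, 0.175]
tool_rot: [-178.7, 1.7, 60.6]
force: [1.0, 0.7, -0.1]
grip_width: 0.0866
```

```bash
python3 go.py 467 109 120 -28
```

```text
t 2.18 pos [340.3 290.4 175. ] rot [-178.7    1.7   60.6] F [ 1.   0.7 -0.1] w 86.6
turn [-1.3  1.7 -1.5] shift now [-9.4  20.07  5.35] after turn [-10.07  19.7    5.5 ]
```

Call:
servo_tool(plan=[[1,[-1.6,3.2,0.7],[-0.4,0.5,-0.5]],[1,[-1.6,3.2,0.7],[-0.4,0.5,-0.5]],[1,[-1.6,3.2,0.7],[-0.4,0.5,-0.5]],[1,[-1.6,3.2,0.7],[0,0,0]],[1,[-1.6,3.2,0.7],[0,0,0]],[1,[-1.6,3.2,0.7],[0,0,0]],[1,[0,0,0],[0,0,0]]])

```text
time_s: 2.77
tool_pos: [0.4695, 0.0955, 0.1308]
tool_rot: [179.9, -0.1, 61.5]
force: [-0.9, -0.2, 0.5]
grip_width: 0.0871
```

```bash
python3 go.py 467 109 20 -28
python3 - <<'E'
from h import *
o,c=shot('wrist','w1.png'); print(np.round(c['T_tool_cam'],3).tolist(),c['fx'],c['cx'],c['cy'])
E
```

```text
t 2.77 pos [469.5  95.5 130.8] rot [ 1.799e+02 -1.000e-01  6.150e+01] F [-0.9 -0.2  0.5] w 87.1
turn [ 0.1 -0.1 -0.5] shift now [ 1.05 -0.87 11.08] after turn [ 1.07 -0.85 11.08]
[[0.0, -0.971, -0.24, 0.066], [1.0, 0.0, 0.0, 0.0], [-0.0, -0.24, 0.971, -0.187], [0.0, 0.0, 0.0, 1.0]] 351.4733315418805 313.8303802696622 241.5633429227851
```

View pics/w1.png

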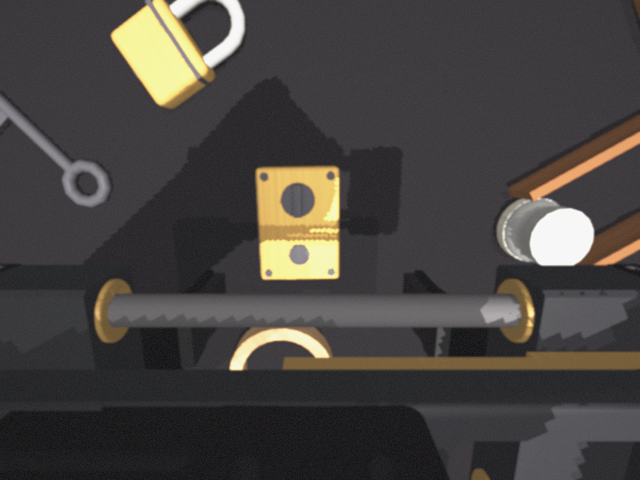

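The wrist picture shows the rim_a case top from (257,167) to (340,280), square with the jaws. I cast its centre onto z = 30 mm.

```bash
cat >> h.py <<'E'
def wray(o,c,u,v,z):
    from scipy.spatial.transform import Rotation as Ro
    R=Ro.from_euler('xyz',o['tool_rot'],degrees=True).as_matrix(); T=np.array(c['T_tool_cam'])
    d=R@T[:3,:3]@np.array([(u-c['cx'])/c['fx'],(v-c['cy'])/c['fy'],1]); p=R@T[:3,3]+o['tool_pos']
    return (p+d*(z-p[2])/d[2])[:2]*1000
E
python3 - <<'E'
from h import *
from go import go
o=env.get_obs(); c=env.read_camera('wrist')
P=[wray(o,c,u,v,.03) for u,v in [(257,167),(340,167),(340,280),(259,280)]]
m=np.mean(P,0); print(np.round(P),m); d=P[0]-P[3]; print(np.degrees(np.arctan2(d[1],d[0]))-90)
go(*m,18,np.degrees(np.arctan2(d[1],d[0]))-90)
E
```

```text
[[455. 170.]
 [513. 138.]
 [469.  53.]
 [407.  86.]] [461.22885031 111.78665814]
-29.597984844955022
t 2.87 pos [467.  101.3 131.1] rot [-179.9   -0.2   61.8] F [-0.8 -0.4 -0.5] w 86.9
turn [-0.1 -0.2  1.4] shift now [ 0.61 -0.98 11.32] after turn [ 0.62 -1.02 11.31]
```

Call:
servo_tool(plan=[[1,[0.4,-0.5,2],[0,0,0.8]],[1,[0,0,2],[0,0,0]],[1,[0,0,2],[0,0,0]],[1,[0,0,2],[0,0,0]],[1,[0,0,1],[0,0,0]],[1,[0,0,0],[0,0,0]],[1,[0,0,0],[0,0,0]]])

```text
time_s: 3.45
tool_pos: [0.4608, 0.1196, 0.0389]
tool_rot: [-179.6, -0.5, 61.8]
force: [-0.5, -0.3, -0.2]
grip_width: 0.0867
```

```bash
python3 go.py 465 107 18 -29
```

```text
t 3.45 pos [460.8 119.6  38.9] rot [-179.6   -0.5   61.8] F [-0.5 -0.3 -0.2] w 86.7
turn [-0.4 -0.5  0.8] shift now [-0.93  0.98  2.08] after turn [-0.9   0.98  2.09]
```

Call:
servo_tool(plan=[[1,[-0.9,1.0,0],[0,0,0]],[1,[0,0,0],[0,0,0]],[1,[0,0,0],[0,0,0]]])

```text
time_s: 3.7
tool_pos: [0.466, 0.11, 0.0411]
tool_rot: [-179.7, -0.7, 62.0]
force: [-0.1, -0.4, 0.2]
grip_width: 0.0871
```

```bash
python3 go.py 465 107 18 -29
```

```text
t 3.7 pos [466.  110.   41.1] rot [-179.7   -0.7   62. ] F [-0.1 -0.4  0.2] w 87.1
turn [-0.3 -0.7  1. ] shift now [-0.34  0.07  2.31] after turn [-0.31  0.06  2.31]
```

Call:
servo_tool(plan=[[1,[-0.2,0,1.2],[0,0,0]],[1,[0,0,1.0],[0,0,0]],[1,[0,0,0.1],[0,0,0]],[0.7,[0,0,0],[0,0,0]],[0.6,[0,0,0],[0,0,0]],[0.6,[0,0,0],[0,0,0]],[0.6,[0,0,0],[0,0,0]]], force=8)

```text
time_s: 4.28
tool_pos: [0.4677, 0.1131, 0.0213]
tool_rot: [-179.8, -1.1, 62.1]
force: [0.0, 0.3, -0.2]
grip_width: 0.0679
```

```bash
python3 go.py 600 210 18 4
```

```text
t 4.28 pos [467.7 113.1  21.3] rot [-179.8   -1.1   62.1] F [ 0.   0.3 -0.2] w 67.9
turn [  0.1  -1.1 -31.9] shift now [14.75  7.16  0.58] after turn [ 8.74 13.87  0.33]
```

Call:
servo_tool(plan=[[0.6,[1.8,0.9,0],[0,0.3,-4]],[0.6,[1.7,1.0,0],[0,0.3,-4]],[0.6,[1.6,1.2,0],[0,0.3,-4]],[0.6,[1.5,1.3,0],[0,0,-4]]])

```text
time_s: 4.62
tool_pos: [0.5325, 0.1585, 0.0236]
tool_rot: [179.9, -2.1, 78.6]
force: [-0.5, -0.2, 0.5]
grip_width: 0.0533
```

```bash
python3 go.py 600 230 18 4
```

```text
t 4.62 pos [532.5 158.5  23.6] rot [179.9  -2.1  78.6] F [-0.5 -0.2  0.5] w 53.3
turn [  0.4  -2.1 -15.4] shift now [8.32 5.2  0.88] after turn [6.67 7.23 0.56]
```

The width fell to 53 mm, so the fingers slipped off. I stop and look.

Run:
```python
from h import *
o,c=shot('scene','s2.png'); im=c['image'][120:420,200:560]; cv2.imwrite('pics/s2c.png',cv2.resize(im,None,fx=2,fy=2,interpolation=2))
```

```text
(no output)
```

View pics/s2c.png

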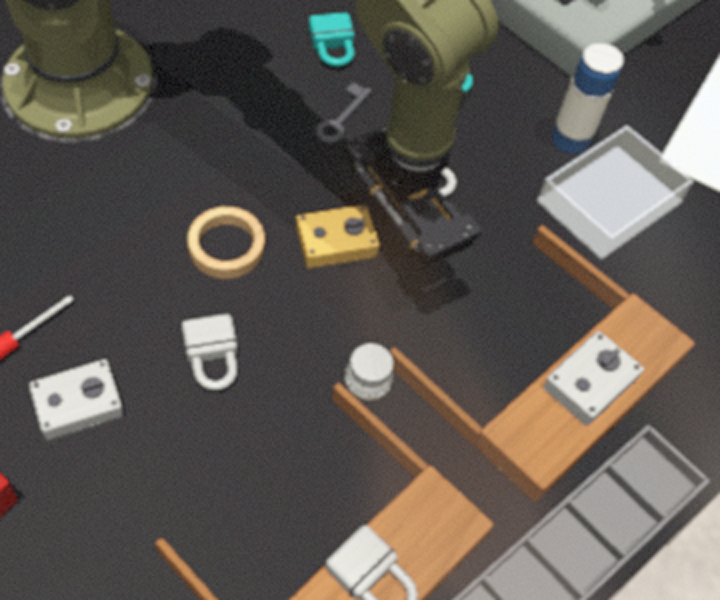

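The case has not moved: rim_a is still at (369,238). 8 N was too weak to drag it along the jaw faces, so I'll re-grip lower and harder, with a slight downward bias.

Call:
servo_tool(plan=[[1,[0,0,-2],[0.2,-1,3]],[1,[0,0,-2],[0.2,-1,5]],[1,[-1.5,-2,0],[0,0,5]],[1,[-2,-2,0],[0,0,4]],[1,[-1.5,-1.5,0],[0,0,0]],[1,[0,0,0],[0,0,0]],[1,[0,0,0],[0,0,0]]])

```text
time_s: 5.25
tool_pos: [0.4661, 0.1377, 0.0668]
tool_rot: [180.0, -0.1, 61.1]
force: [-0.7, 0.6, -0.1]
grip_width: 0.0854
```

```bash
python3 go.py 466 108 12 -29
```

```text
t 5.25 pos [466.1 137.7  66.8] rot [ 1.80e+02 -1.00e-01  6.11e+01] F [-0.7  0.6 -0.1] w 85.4
turn [ 0.  -0.1  0.1] shift now [-2.61  1.43  5.48] after turn [-2.6   1.43  5.48]
```

Call:
servo_tool(plan=[[1,[-2.6,1.4,0],[0,0,0]],[1,[0,0,0],[0,0,0]],[1,[0,0,2],[0,0,0]],[1,[0,0,2],[0,0,0]],[1,[0,0,1],[0,0,0]],[1,[0,0,0],[0,0,0]],[0.6,[0,0,0],[0,0,0]],[0.6,[0,0,0],[0,0,0]],[0.6,[0,0,0],[0,0,0]]], force=30)

```text
time_s: 6.0
tool_pos: [0.4739, 0.1083, 0.0191]
tool_rot: [179.5, -0.5, 61.0]
force: [0.3, -0.2, 0.3]
grip_width: 0.0744
```

```bash
python3 go.py 600 225 12 4
```

```text
t 6.0 pos [473.9 108.3  19.1] rot [179.5  -0.5  61. ] F [ 0.3 -0.2  0.3] w 74.4
turn [  0.6  -0.3 -33. ] shift now [16.31  5.37  0.89] after turn [10.76 13.39  0.71]
```

Call:
servo_tool(plan=[[0.5,[0,0,0.6],[0,0,0]],[0.5,[0,0,0.2],[0,0,0]],[0.5,[0,0,0],[0,0,0]],[0.5,[0.8,0.3,0.03],[0,0,0]],[0.5,[1,0.4,0.03],[0,0,-2]],[0.5,[1,0.4,0.03],[0,0,-2]]])

```text
time_s: 6.5
tool_pos: [0.4967, 0.129, 0.0114]
tool_rot: [179.7, -0.5, 65.1]
force: [-4.6, -0.1, -0.2]
grip_width: 0.0446
```

```bash
python3 go.py 600 225 12 4
```

```text
t 6.5 pos [496.7 129.   11.4] rot [179.7  -0.5  65.1] F [-4.6 -0.1 -0.2] w 44.6
turn [  0.4  -0.5 -28.9] shift now [13.05  5.32  0.09] after turn [ 8.85 10.97 -0.06]
```

Width 44.6 mm is impossible with the case between the pads, so I look.

Run:
```python
from h import *
o,c=shot('wrist','w2.png'); a=c['image']; o,c=shot('side','d2.png'); b=cv2.resize(c['image'][200:340,260:460],None,fx=3.2,fy=3.2,interpolation=2)
cv2.imwrite('pics/j2.png',np.vstack([cv2.resize(a,(480,360))[:290],cv2.resize(b,(480,300))]))
```

```text
(no output)
```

View pics/j2.png

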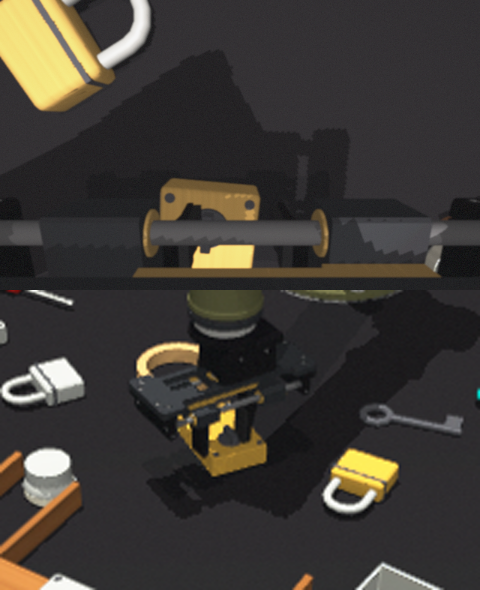

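Run:
```python
from h import *
from scipy.spatial.transform import Rotation as Ro
o=env.get_obs(); R=Ro.from_euler('xyz',o['tool_rot'],degrees=True).as_matrix()
out=[]
for n in ['side','scene']:
    c=env.read_camera(n); im=c['image'].copy(); K=np.array([[c['fx'],0,c['cx']],[0,c['fy'],c['cy']],[0,0,1]])
    pts=np.array([o['tool_pos']+R@np.array([0,s*.022,0]) for s in(-1,0,1)])
    q=cv2.projectPoints(pts,np.array(c['rvec']),np.array(c['tvec']),K,None)[0].reshape(-1,2)
    u,v=q[1].astype(int); x0,y0=u-55,v-55; k=6 if n=='side' else 6
    cr=cv2.resize(im[y0:y0+90,x0:x0+110],None,fx=5.4,fy=5.4,interpolation=2)
    for a in q: cv2.circle(cr,tuple(int(i) for i in (a-[x0,y0])*5.4),4,(255,0,255),2)
    out.append(cr); print(n,np.round(q,1).tolist(),x0,y0)
cv2.imwrite('pics/j3.png',cv2.resize(np.vstack(out),None,fx=.61,fy=.61))
```

```text
side [[358.5, 277.1], [351.5, 279.8], [344.5, 282.6]] 296 224
scene [[380.7, 235.8], [383.1, 242.4], [385.6, 249.0]] 328 187
```

View pics/j3.png

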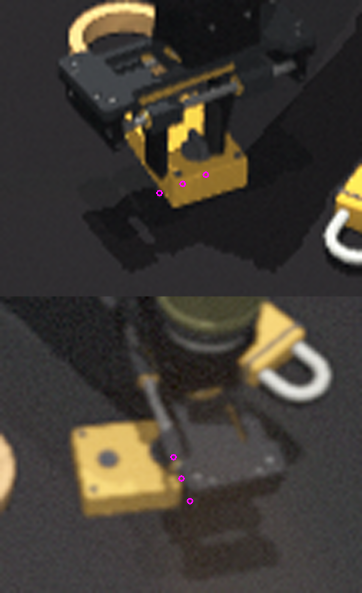

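Run:
```python
from h import *
c=env.read_camera('scene'); s=.61*5.4
Q=[(73,427),(153,419),(183,484),(86,502)]
W=np.array([ray(c,328+a/s,187+(b-.61*486)/s,.03) for a,b in Q])*1000
print(np.round(W),np.round(W.mean(0)))
c0=__import__('pickle').load(open('scene0.pkl','rb'))
# same for initial crop (190,170; x2.8)
W=np.array([ray(c0,190+a/2.8,170+b/2.8,.03) for a,b in [(442,158),(542,146),(557,207),(458,221)]])*1000
print(np.round(W),np.round(W.mean(0)))
print(env.get_obs()['tool_pos'],env.get_obs()['grip_width'])
```

```text
[[413.  86.]
 [448. 142.]
 [511. 118.]
 [475.  47.]] [462.  99.]
[[409.  82.]
 [458. 166.]
 [519. 129.]
 [473.  47.]] [465. 106.]
[0.49761714 0.12996249 0.01165437] 0.04383064892906607
```

The jaw points overlap the case footprint, so the fingertips must be riding above the case top. With the jaws open the tips evidently sit well behind the TCP. I raise over free counter and calibrate the tip height by touching it gently.

Call:
servo_tool(plan=[[0.9,[0,0,-2.5],[0,0,0]],[0.9,[0,0,-2],[0,0,0]],[0.9,[0,3.5,0],[0,0,0]],[0.9,[1,3.5,0],[0,0,0]],[0.9,[1,2,0],[0,0,0]],[0.9,[0,0,2],[0,0,0]],[0.9,[0,0,2],[0,0,0]],[0.9,[0,0,1],[0,0,0]],[0.9,[0,0,0],[0,0,0]],[0.9,[0,0,0],[0,0,0]]])

```text
time_s: 7.58
tool_pos: [0.5969, 0.1013, 0.0138]
tool_rot: [178.6, -1.0, 64.6]
force: [-0.5, 0.1, 0.6]
grip_width: 0.0784
```

Call:
servo_tool(plan=[[0.9,[0,0,0.4],[0,0,0]],[0.9,[0,0,0.3],[0,0,0]],[0.9,[0,0,0],[0,0,0]]])

```text
time_s: 7.83
tool_pos: [0.5975, 0.1013, 0.0084]
tool_rot: [178.5, -1.1, 64.6]
force: [-0.6, -0.5, 0.9]
grip_width: 0.0781
```

Call:
servo_tool(plan=[[0.9,[0,0,0.5],[0,0,0]],[0.9,[0,0,0],[0,0,0]]])

```text
time_s: 8.0
tool_pos: [0.5981, 0.1019, 0.0041]
tool_rot: [178.5, -1.2, 64.6]
force: [-1.0, 0.0, -0.4]
grip_width: 0.0782
```

Call:
servo_tool(plan=[[0.9,[0,0,0.4],[0,0,0]],[0.9,[0,0,0],[0,0,0]]])

```text
time_s: 8.17
tool_pos: [0.5985, 0.1024, 0.0002]
tool_rot: [178.4, -1.2, 64.7]
force: [-0.3, -0.2, 0.3]
grip_width: 0.0784
```

Call:
servo_tool(plan=[[0.9,[0,0,0.4],[0,0,0]],[0.9,[0,0,0],[0,0,0]]])

```text
time_s: 8.33
tool_pos: [0.5987, 0.1026, -0.0041]
tool_rot: [178.4, -1.2, 64.7]
force: [-0.7, 0.2, -0.1]
grip_width: 0.078
```

Call:
servo_tool(plan=[[0.9,[0,0,0.4],[0,0,0]],[0.9,[0,0,0],[0,0,0]]])

```text
time_s: 8.5
tool_pos: [0.5988, 0.1026, -0.0086]
tool_rot: [178.4, -1.2, 64.7]
force: [-0.4, -0.7, -0.3]
grip_width: 0.0781
```

Call:
servo_tool(plan=[[0.9,[0,0,0.3],[0,0,0]],[0.9,[0,0,0],[0,0,0]]])

```text
time_s: 8.67
tool_pos: [0.5989, 0.1026, -0.0121]
tool_rot: [178.4, -1.2, 64.7]
force: [-0.5, 0.1, -0.1]
grip_width: 0.0783
```

Call:
servo_tool(plan=[[0.9,[0,0,0.3],[0,0,0]],[0.9,[0,0,0],[0,0,0]]])

```text
time_s: 8.83
tool_pos: [0.599, 0.1026, -0.0155]
tool_rot: [178.4, -1.2, 64.7]
force: [-0.5, 0.1, 0.2]
grip_width: 0.0785
```

Call:
servo_tool(plan=[[0.9,[0,0,0.2],[0,0,0]],[0.9,[0,0,0],[0,0,0]]])

```text
time_s: 9.0
tool_pos: [0.5991, 0.1026, -0.0177]
tool_rot: [178.4, -1.2, 64.7]
force: [-0.5, 1.0, 0.9]
grip_width: 0.0783
```

Run:
```python
from h import *
from scipy.spatial.transform import Rotation as Ro
o=env.get_obs(); print(o['tool_pos'],o['force'],o['qpos'])
c=env.read_camera('side'); K=np.array([[c['fx'],0,c['cx']],[0,c['fy'],c['cy']],[0,0,1]])
R=Ro.from_euler('xyz',o['tool_rot'],degrees=True).as_matrix()
pr=lambda p:cv2.projectPoints(np.array([p]),np.array(c['rvec']),np.array(c['tvec']),K,None)[0].ravel()
u,v=pr(o['tool_pos']).astype(int); x0,y0=u-60,v-60
cr=cv2.resize(c['image'][y0:y0+90,x0:x0+120],None,fx=5,fy=5,interpolation=2)
for s in (-.039,.039):
  for dz,col in ((0,(255,0,255)),(-.0192,(0,255,0))):
    p=pr(o['tool_pos']+R@np.array([0,s,dz])); cv2.circle(cr,tuple(int(i) for i in (p-[x0,y0])*5),4,col,2)
cv2.imwrite('pics/j4.png',cr)
```

```text
[ 0.59910317  0.10256288 -0.01774583] [-0.53880194  1.0057805   0.85549249] [-44.73411512  27.26641925  39.81398782 104.84991143 -21.56078338
  53.51110516 -20.91714629]
```

View pics/j4.png

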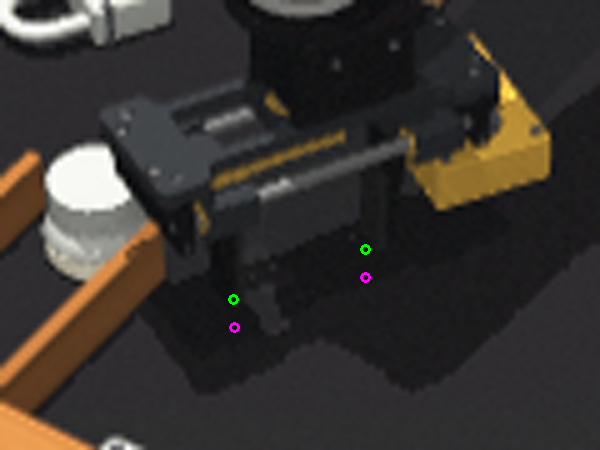

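The tips sit about 19 mm behind the TCP: at TCP z = -18 they only just near the counter (right finger ending near (375,250)). So I use TCP z ≈ -9 for gripping and go back to rim_a.

Call:
servo_tool(plan=[[1,[0,0,-3.5],[0,0,0]],[1,[0,0,-3.5],[-1.5,-1,2]],[1,[0,0,-1],[0,0,2]],[1,[0,-4,0],[0,0,0]],[1,[0,-4,0],[0,0,0]],[1,[-2,-2,0],[0,0,0]],[1,[0,0,0],[0,0,0]],[1,[0,0,0],[0,0,0]]], force=15)

```text
time_s: 9.72
tool_pos: [0.4973, 0.1332, 0.0594]
tool_rot: [176.8, -0.3, 60.2]
force: [-0.1, 1.3, 0.5]
grip_width: 0.0867
```

```bash
python3 go.py 464 104 -9 -29
python3 - <<'E'
from h import *
o=env.get_obs(); c=env.read_camera('wrist'); h=cv2.cvtColor(c['image'],cv2.COLOR_BGR2HSV)
m=cv2.inRange(h,(15,100,70),(35,255,255)); cs=cv2.findContours(m,0,2)[0]
for k in sorted(cs,key=cv2.contourArea)[-3:]:
    r=cv2.minAreaRect(k); B=np.array([wray(o,c,*p,.03) for p in cv2.boxPoints(r)]); print(np.round(r[0]),np.round(r[1]),round(r[2],1),np.round(B).tolist(),np.round(B.mean(0)))
E
```

```text
t 9.72 pos [497.3 133.2  59.4] rot [176.8  -0.3  60.2] F [-0.1  1.3  0.5] w 86.7
turn [ 3.2 -0.3 -0.8] shift now [-4.23 -1.81  6.73] after turn [-4.17 -1.5   6.84]
[286. 263.] [ 62. 107.] 90.0 [[465.0, 174.0], [522.0, 140.0], [502.0, 103.0], [442.0, 139.0]] [483. 139.]
[ 89. 115.] [131.  68.] 50.2 [[410.0, 301.0], [448.0, 305.0], [455.0, 240.0], [415.0, 235.0]] [432. 270.]
[438. 348.] [ 44. 403.] 90.0 [[432.0, 119.0], [675.0, -29.0], [664.0, -64.0], [414.0, 92.0]] [546.  29.]
```

Call:
servo_tool(plan=[[1,[-1.8,-0.7,0],[3,0,-0.8]],[1,[-1.8,-0.7,0],[0,0,0]],[1,[0,0,0],[0,0,0]],[1,[0,0,1],[0,0,0]],[1,[0,0,0],[0,0,0]]])

```text
time_s: 10.18
tool_pos: [0.4721, 0.1059, 0.0496]
tool_rot: [179.6, -0.4, 60.8]
force: [-1.0, -1.1, 0.9]
grip_width: 0.0875
```

```bash
python3 go.py 467 109 -9 -29
```

```text
t 10.18 pos [472.1 105.9  49.6] rot [179.6  -0.4  60.8] F [-1.  -1.1  0.9] w 87.5
turn [ 0.4 -0.4 -0.2] shift now [-0.02 -0.63  5.86] after turn [ 0.02 -0.6   5.86]
```

Call:
servo_tool(plan=[[1,[0,-0.6,1.5],[0.4,-0.4,0]],[1,[0,0,1.5],[0,0,0]],[1,[0,0,1.5],[0,0,0]],[1,[0,0,1],[0,0,0]],[0.6,[0,0,0.2],[0,0,0]],[0.6,[0,0,0],[0,0,0]],[0.6,[0,0,0],[0,0,0]],[0.6,[0,0,0],[0,0,0]],[0.6,[0,0,0],[0,0,0]],[0.6,[0,0,0],[0,0,0]],[0.6,[0,0,0],[0,0,0]]])

```text
time_s: 11.1
tool_pos: [0.4662, 0.1133, -0.0112]
tool_rot: [-179.5, 0.4, 60.8]
force: [-0.7, 0.5, -4.4]
grip_width: 0.068
```

```bash
python3 go.py 600 235 -9 4
```

```text
t 11.1 pos [466.2 113.3 -11.2] rot [-179.5    0.4   60.8] F [-0.7  0.5 -4.4] w 68.0
turn [ -0.6   0.3 -33.2] shift now [17.15  5.72 -0.4 ] after turn [11.2  14.19 -0.22]
```

Call:
servo_tool(plan=[[0.6,[0.8,0.3,0.1],[0,0,-2]],[0.6,[1.5,0.6,0.05],[0,0,-4]],[0.6,[1.5,0.7,0.05],[0,0,-4]],[0.6,[1.5,0.8,0.05],[0,0,-4]]])

```text
time_s: 11.43
tool_pos: [0.4909, 0.1352, -0.0145]
tool_rot: [-177.1, 1.9, 74.8]
force: [-14.1, -9.2, 19.1]
grip_width: 0.0701
```

```bash
python3 go.py 600 235 -10 4
```

```text
t 11.43 pos [490.9 135.2 -14.5] rot [-177.1    1.9   74.8] F [-14.1  -9.2  19.1] w 70.1
turn [ -3.2   1.4 -19.3] shift now [12.47  7.86 -1.27] after turn [ 9.19 11.58 -0.45]
```

Call:
servo_tool(plan=[[0.6,[0,0,-0.3],[-3,1.4,0]],[0.6,[1.0,0.7,0],[0,0,-3]],[0.6,[1.3,1.0,0],[0,0,-3]]])

```text
time_s: 11.68
tool_pos: [0.5054, 0.1471, -0.0153]
tool_rot: [-179.2, 1.3, 80.9]
force: [-6.2, -2.9, 5.5]
grip_width: 0.0691
```

```bash
python3 go.py 600 235 -10 4
```

```text
t 11.68 pos [505.4 147.1 -15.3] rot [-179.2    1.3   80.9] F [-6.2 -2.9  5.5] w 69.1
turn [ -1.    1.2 -13.1] shift now [10.16  7.94 -0.87] after turn [ 8.1  10.05 -0.53]
```

Call:
servo_tool(plan=[[0.6,[1.5,1.2,-0.1],[-0.6,0.6,-2.5]],[0.6,[1.5,1.3,-0.1],[-0.4,0.4,-2.5]],[0.6,[1.4,1.3,-0.05],[0,0.2,-2.5]],[0.6,[1.3,1.3,0],[0,0,-2]]])

```text
time_s: 12.02
tool_pos: [0.5494, 0.1863, -0.0161]
tool_rot: [-178.3, 1.0, 90.6]
force: [-8.8, -7.3, 11.2]
grip_width: 0.0693
```

```bash
python3 go.py 600 238 -10 4
```

```text
t 12.02 pos [549.4 186.3 -16.1] rot [-178.3    1.    90.6] F [-8.8 -7.3 11.2] w 69.3
turn [-1.7  1.  -3.5] shift now [ 5.11  5.09 -0.86] after turn [ 4.8   5.41 -0.61]
```

Call:
servo_tool(plan=[[0.6,[1.4,1.3,-0.2],[-0.8,0.5,-1.5]],[0.6,[1.5,1.4,-0.15],[-0.6,0.5,-1]],[0.6,[1.5,1.5,-0.1],[0,0,0]],[0.6,[1.5,1.5,-0.1],[0,0,0]]])

```text
time_s: 12.35
tool_pos: [0.6018, 0.2409, -0.0158]
tool_rot: [-179.0, 0.5, 92.9]
force: [-1.8, -2.7, -2.5]
grip_width: 0.0694
```

```bash
python3 go.py 690 247 -10 4
```

```text
t 12.35 pos [601.8 240.9 -15.8] rot [-179.     0.5   92.9] F [-1.8 -2.7 -2.5] w 69.4
turn [-1.   0.5 -1.1] shift now [ 0.16  8.83 -0.73] after turn [-0.01  8.84 -0.58]
```

Call:
servo_tool(plan=[[0.6,[0,1.6,-0.1],[-0.6,0.3,-0.6]],[0.6,[0,1.6,-0.1],[-0.4,0.2,-0.4]],[0.6,[0,1.6,-0.1],[0,0,0]],[0.6,[0,1.6,-0.1],[0,0,0]],[0.6,[0,1.6,-0.05],[0,0,0]]])

```text
time_s: 12.77
tool_pos: [0.6671, 0.2527, -0.0154]
tool_rot: [-177.9, -0.1, 94.5]
force: [-10.8, -2.1, 9.3]
grip_width: 0.0694
```

```bash
python3 go.py 693 247 -10 4
python3 - <<'E'
from h import *
o,c=shot('scene','s5.png'); im=c['image'][140:440,250:570]; cv2.imwrite('pics/s5c.png',cv2.resize(im,None,fx=2,fy=2,interpolation=2))
E
```

```text
t 12.77 pos [667.1 252.7 -15.4] rot [-1.779e+02 -1.000e-01  9.450e+01] F [-10.8  -2.1   9.3] w 69.4
turn [-2.1 -0.1  0.5] shift now [-0.77  2.52 -0.64] after turn [-0.75  2.55 -0.54]
```

View pics/s5c.png

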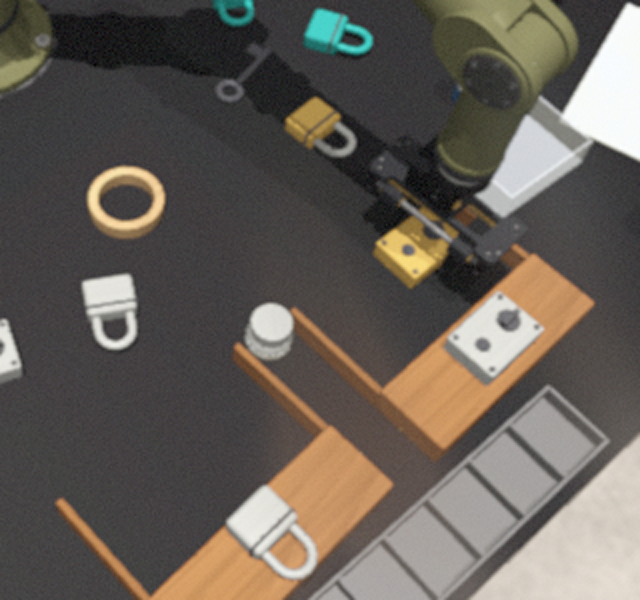

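The picture shows rim_a held square and entering the right part of the rim bay at (412,245) in the crop, clear of the wall and the specimen. I push it on by about 3.5 cm.

Call:
servo_tool(plan=[[0.6,[-0.2,1.4,-0.1],[-1,0,0]],[0.6,[-0.2,1.5,-0.1],[-0.6,0,0]],[0.6,[0,1.2,-0.1],[0,0,0]],[0.6,[0,0,0],[0,0,0]]])

```text
time_s: 13.15
tool_pos: [0.7076, 0.2529, -0.0158]
tool_rot: [-179.1, -0.1, 94.5]
force: [3.8, 1.1, -0.4]
grip_width: 0.0689
```

```bash
python3 go.py 700 247 -10 4
```

```text
t 13.15 pos [707.6 252.9 -15.8] rot [-1.791e+02 -1.000e-01  9.450e+01] F [ 3.8  1.1 -0.4] w 68.9
turn [-0.9 -0.   0.5] shift now [-0.53 -0.81 -0.57] after turn [-0.53 -0.8  -0.58]
```

Call:
servo_tool(plan=[[0.8,[0,0,0],[0,0,0]],[0.9,[0,0,0],[0,0,0]],[0.95,[0,0,0],[0,0,0]],[0.95,[0,0,0],[0,0,0]],[0.95,[0,0,-1],[-0.8,0,0]],[0.95,[0,0,-4],[0,0,0]],[0.95,[0,0,-4],[0,0,0]],[0.95,[0,0,-3],[0,0,0]],[0.85,[-3,-2.5,0],[0,0,7]],[0.85,[-3,-2.5,0],[0,0,7]],[0.85,[-3,-2.5,0],[0,0,7]],[0.85,[-3,-2.2,0],[0,0,7]],[0.85,[-3.3,-2,0],[0,0,5]],[0.85,[-3.5,-1,0],[0,0,0]],[0.85,[-4,0,0],[0,0,0]],[0.85,[-4,0,0],[0,0,0]],[0.85,[0,0,0],[0,0,0]]])

```text
time_s: 14.57
tool_pos: [0.4962, 0.0233, 0.1131]
tool_rot: [179.5, -1.6, 60.6]
force: [1.0, -0.9, 0.0]
grip_width: 0.0737
```

```bash
cat > pb.py <<'E'
from h import *
import pickle
c0=pickle.load(open('scene0.pkl','rb'))
f=lambda a,b,z:ray(c0,190+a/2.8,170+b/2.8,z)*1000
W=np.array([f(a,b,.028) for a,b in [(282,309),(349,299),(358,335),(289,349)]]); sh=f(329,402,.014)
print('pad_b',np.round(W),np.round(W.mean(0)),np.round(sh),np.degrees(np.arctan2(*(sh-W.mean(0))[::-1])))
W=np.array([f(a,b,.028) for a,b in [(568,86),(611,52),(644,72),(598,108)]]); sh=f(660,130,.014)
print('pad_a',np.round(W),np.round(W.mean(0)),np.round(sh),np.degrees(np.arctan2(*(sh-W.mean(0))[::-1])))
W=np.array([f(a,b,.03) for a,b in [(68,395),(177,362),(196,421),(88,460)]]); print('rim_b',np.round(W),np.round(W.mean(0)))
E
python3 pb.py; python3 go.py 480 -116 40 -30
```

```text
pad_b [[ 445. -136.]
 [ 475.  -83.]
 [ 509.  -99.]
 [ 482. -156.]] [ 478. -119.] [ 539. -156.] -31.327462395098923
pad_a [[419. 237.]
 [414. 301.]
 [454. 308.]
 [458. 241.]] [436. 272.] [509. 279.] 5.496006943392207
rim_b [[ 399. -331.]
 [ 431. -240.]
 [ 488. -259.]
 [ 461. -351.]] [ 445. -295.]
t 14.57 pos [496.2  23.3 113.1] rot [179.5  -1.6  60.6] F [ 1.  -0.9  0. ] w 73.7
turn [ 0.5 -1.6  0.6] shift now [-13.14   5.36   7.  ] after turn [-12.88   5.56   7.31]
```

Call:
servo_tool(plan=[[0.85,[-3.2,1.2,1],[0.4,-0.8,0.5]],[0.85,[-3.2,1.3,1],[0,-0.8,0]],[0.85,[-3.2,1.3,1],[0,0,0]],[0.85,[-3.3,1.4,1],[0,0,0]],[0.85,[0,0,1],[0,0,0]],[0.85,[0,0,0],[0,0,0]],[0.85,[0,0,0],[0,0,0]]])

```text
time_s: 15.15
tool_pos: [0.4787, -0.1167, 0.0648]
tool_rot: [179.5, -1.3, 59.9]
force: [0.4, 0.4, 0.1]
grip_width: 0.0739
```

```bash
python3 go.py 479 -118 -11 -30;  python3 - <<'E'
from h import *
o,c=shot('wrist','w6.png'); cv2.imwrite('pics/w6s.png',c['image'][:330]); 
E
```

```text
t 15.15 pos [ 478.7 -116.7   64.8] rot [179.5  -1.3  59.9] F [0.4 0.4 0.1] w 73.9
turn [ 0.5 -1.3 -0.1] shift now [-0.27  0.03  7.57] after turn [-0.09  0.09  7.58]
```

View pics/w6s.png

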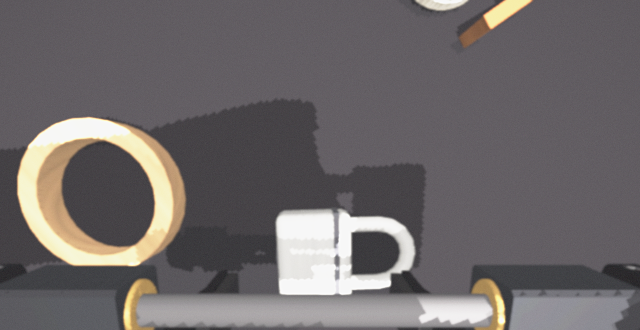

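The wrist view shows pad_b square to the jaws: its body spans columns 277–350 and the shackle loops to (414,250). The centre row is about 255.

Run:
```python
from h import *
from go import go
o=env.get_obs(); c=env.read_camera('wrist'); p=wray(o,c,313.5,255,.028); q=wray(o,c,313.5,210,.028); print(p,q); go(*p,-11,-30)
```

```text
[ 480.01824856 -114.21730083] [495.01527283 -88.26088926]
t 15.25 pos [ 479.1 -115.1   64.9] rot [179.5  -1.4  60.1] F [-0.9  0.9 -0.7] w 73.8
turn [ 0.5 -1.4  0.1] shift now [-0.06 -0.03  7.59] after turn [0.12 0.03 7.59]
```

Call:
servo_tool(plan=[[0.85,[0,0,2],[0.4,-1.2,0]],[0.85,[-0.1,0,2],[0,0,0]],[0.85,[-0.1,0,2],[0,0,0]],[0.85,[-0.1,0,1],[0,0,0]],[0.85,[0,0,0.1],[0,0,0]],[0.4,[0,0,0],[0,0,0]],[0.4,[0,0,0],[0,0,0]],[0.4,[0,0,0],[0,0,0]],[0.4,[0,0,0],[0,0,0]],[0.4,[0,0,0],[0,0,0]],[0.4,[0,0,0],[0,0,0]],[0.4,[0,0,0],[0,0,0]]], force=15)

```text
time_s: 16.25
tool_pos: [0.4875, -0.1061, -0.0011]
tool_rot: [179.4, -0.9, 61.1]
force: [0.5, -0.4, -3.7]
grip_width: 0.0494
```

```bash
python3 go.py 600 -245 -11 4
```

```text
t 16.25 pos [ 487.5 -106.1   -1.1] rot [179.4  -0.9  61.1] F [ 0.5 -0.4 -3.7] w 49.4
turn [  0.8  -0.7 -32.9] shift now [-6.74 16.56  1.04] after turn [-14.64  10.26   0.99]
```

Call:
servo_tool(plan=[[0.4,[-0.3,0.7,0.2],[0.5,-0.4,-2]],[0.4,[-0.7,1.5,0.1],[0,0,-3]],[0.4,[-0.8,1.5,0],[0,0,-3.5]],[0.4,[-0.9,1.4,0],[0,0,-3.5]]])

```text
time_s: 16.58
tool_pos: [0.5113, -0.1324, -0.0044]
tool_rot: [-177.9, -2.0, 73.9]
force: [-8.7, 9.5, 16.3]
grip_width: 0.0496
```

```bash
python3 go.py 600 -245 -8 4
```

```text
t 16.58 pos [ 511.3 -132.4   -4.4] rot [-177.9   -2.    73.9] F [-8.7  9.5 16.3] w 49.6
turn [ -1.7  -2.4 -20.1] shift now [-8.36 11.65 -0.36] after turn [-11.86   8.07   0.36]
```

Good grip. I continue with tilt correction.

Call:
servo_tool(plan=[[0.4,[-0.6,0.8,-0.1],[-1.6,-2,-2]],[0.4,[-1.1,1.4,-0.1],[-0.5,-0.5,-3]],[0.4,[-1.1,1.4,-0.1],[-0.4,-0.4,-3]],[0.4,[-1.1,1.3,-0.1],[-0.4,-0.4,-3]]])

```text
time_s: 16.92
tool_pos: [0.5487, -0.178, -0.0027]
tool_rot: [179.8, 1.0, 85.5]
force: [0.8, 0.5, -4.8]
grip_width: 0.0497
```

```bash
python3 go.py 600 -250 -8 4
```

```text
t 16.92 pos [ 548.7 -178.    -2.7] rot [179.8   1.   85.5] F [ 0.8  0.5 -4.8] w 49.7
turn [ 0.2  1.  -8.5] shift now [-6.77  5.67  0.66] after turn [-7.54  4.62  0.53]
```

The upward pull is about the lock's weight, so I ease down now to keep it on the counter.

Call:
servo_tool(plan=[[0.4,[0,0,0.25],[0,0.8,-1]],[0.4,[-1.2,0.9,0.05],[0,0.2,-2]],[0.4,[-1.4,0.9,0],[0,0,-2]],[0.4,[-1.4,0.9,0],[0,0,-2]]])

```text
time_s: 17.25
tool_pos: [0.5749, -0.2118, -0.005]
tool_rot: [-179.9, -0.8, 93.2]
force: [-7.1, 8.5, 9.2]
grip_width: 0.0498
```

```bash
python3 go.py 690 -250 -8 4
```

```text
t 17.25 pos [ 574.9 -211.8   -5. ] rot [-179.9   -0.8   93.2] F [-7.1  8.5  9.2] w 49.8
turn [-0.1 -0.8 -0.8] shift now [-4.45 11.28  0.21] after turn [-4.61 11.21  0.3 ]
```

Call:
servo_tool(plan=[[0.4,[-0.6,1.5,0],[0,-0.4,-0.5]],[0.4,[-0.6,1.6,0],[0,-0.3,-0.3]],[0.4,[-0.7,1.6,0],[0,0,0]],[0.4,[-0.7,1.6,0],[0,0,0]],[0.4,[-0.7,1.6,0],[0,0,0]]])

```text
time_s: 17.67
tool_pos: [0.6421, -0.2401, -0.0048]
tool_rot: [-178.2, -1.1, 93.7]
force: [-9.2, 3.0, 9.2]
grip_width: 0.0495
```

```bash
python3 go.py 690 -250 -8 4
```

```text
t 17.67 pos [ 642.1 -240.1   -4.8] rot [-178.2   -1.1   93.7] F [-9.2  3.   9.2] w 49.5
turn [-1.8 -1.1 -0.3] shift now [-1.3   4.72  0.14] after turn [-1.32  4.71  0.32]
```

Call:
servo_tool(plan=[[0.4,[-0.3,1.4,0],[-1,-0.6,0]],[0.4,[-0.3,1.6,0],[-0.6,-0.4,0]],[0.4,[-0.3,1.6,0],[0,0,0]],[0.4,[0,1.0,0],[0,0,0]],[0.4,[0,0,0],[0,0,0]]])

```text
time_s: 18.08
tool_pos: [0.6936, -0.2501, -0.0051]
tool_rot: [-178.9, -0.1, 93.5]
force: [1.8, 2.2, -1.5]
grip_width: 0.0495
```

```bash
python3 go.py 700 -250 -8 4
```

```text
t 18.08 pos [ 693.6 -250.1   -5.1] rot [-1.789e+02 -1.000e-01  9.350e+01] F [ 1.8  2.2 -1.5] w 49.5
turn [-1.1 -0.1 -0.5] shift now [-0.03  0.64  0.28] after turn [-0.03  0.64  0.29]
```

Call:
servo_tool(plan=[[0.4,[0,1.0,0],[-0.8,0,0]],[0.4,[0,0.3,0],[0,0,0]],[0.7,[0,0,0],[0,0,0]],[0.75,[0,0,0],[0,0,0]],[0.75,[0,0,0],[0,0,0]],[0.75,[0,0,0],[0,0,0]],[0.75,[0,0,0],[0,0,0]],[0.75,[0,0,-2],[0,0,0]],[0.75,[0,0,-4],[0,0,0]],[0.75,[0,0,-4],[0,0,0]],[1,[0,-4,0],[0,0,5]],[1,[0,-4,0],[0,0,6]],[1,[0,-4,0],[0,0,6]],[1,[0,-4,0],[0,0,5]],[1,[0,-4,0],[0,0,0]],[1,[0,-4,0],[0,0,0]],[1,[0,0,0],[0,0,0]]])

```text
time_s: 19.5
tool_pos: [0.4656, -0.2064, 0.0956]
tool_rot: [-180.0, -0.4, 70.7]
force: [-0.3, 0.1, -0.5]
grip_width: 0.0865
```

```bash
python3 go.py 446 -294 50 -18
```

```text
t 19.5 pos [ 465.6 -206.4   95.6] rot [-180.    -0.4   70.7] F [-0.3  0.1 -0.5] w 86.5
turn [-0.  -0.4 -1.3] shift now [-8.95  1.06  4.5 ] after turn [-8.93  0.85  4.56]
```

Call:
servo_tool(plan=[[1,[-3,0.3,1],[0,-0.4,-1.3]],[1,[-3,0.3,1],[0,0,0]],[1,[-2.6,0.3,1],[0,0,0]],[1,[0,0,0.5],[0,0,0]],[1,[0,0,0],[0,0,0]],[1,[0,0,0],[0,0,0]]])

```text
time_s: 20.0
tool_pos: [0.4479, -0.2869, 0.0604]
tool_rot: [179.5, -0.9, 72.5]
force: [-0.6, 0.4, 0.7]
grip_width: 0.0871
```

Run:
```python
from h import *
from go import go
o=env.get_obs(); c=env.read_camera('wrist'); h=cv2.cvtColor(c['image'],cv2.COLOR_BGR2HSV)
m=cv2.inRange(h[:270],(0,0,130),(180,60,255)); cs=cv2.findContours(m,0,2)[0]
for k in sorted(cs,key=cv2.contourArea)[-3:]:
    r=cv2.minAreaRect(k); B=np.array([wray(o,c,*p,.03) for p in cv2.boxPoints(r)]); print(cv2.boundingRect(k),np.round(r[1]),round(r[2],1),np.round(B).tolist())
go(446,-294,-11,-18)
```

```text
(626, 66, 14, 92) [91. 13.] 90.0 [[655.0, -231.0], [662.0, -233.0], [657.0, -285.0], [650.0, -283.0]]
(96, 216, 39, 54) [61. 13.] 62.8 [[325.0, -221.0], [334.0, -219.0], [336.0, -257.0], [327.0, -259.0]]
(259, 194, 111, 76) [ 75. 110.] 90.0 [[429.0, -236.0], [494.0, -257.0], [481.0, -304.0], [413.0, -282.0]]
t 20.05 pos [ 448.2 -286.2   60.4] rot [179.5  -0.9  72.5] F [-0.2 -0.2  1.3] w 86.8
turn [ 0.5 -0.9  0.5] shift now [-0.92 -0.03  7.13] after turn [-0.8   0.03  7.14]
```

Call:
servo_tool(plan=[[1,[-0.7,0,2],[0.4,-0.8,0]],[1,[0,0,2],[0,0,0]],[1,[0,0,2],[0,0,0]],[1,[0,0,0.8],[0,0,0]],[1,[0,0,0],[0,0,0]]], force=25)

```text
time_s: 20.47
tool_pos: [0.4537, -0.2882, -0.0068]
tool_rot: [179.5, -0.3, 73.1]
force: [-1.0, 0.4, -0.3]
grip_width: 0.087
```

```bash
python3 go.py 446 -292 -10 -18
python3 - <<'E'
from h import *
for n in('scene','side'):
    c=env.read_camera(n); h=cv2.cvtColor(c['image'],cv2.COLOR_BGR2HSV); m=cv2.inRange(h,(0,0,120),(180,70,255)); k,l,st,ce=cv2.connectedComponentsWithStats(m)
    for i in range(1,k):
        if st[i][4]>60:
            p=ray(c,*ce[i],.02)*1000
            if 560<p[0]<780 and -350<p[1]<-60:
                ys,xs=np.where(l==i); W=np.array([ray(c,a,b,.028) for a,b in zip(xs,ys)])*1000; print(n,st[i],np.round(p),np.round(W.min(0)),np.round(W.max(0)),np.round(np.percentile(W,[10,90],axis=0)))
E
```

```text
t 20.47 pos [ 453.7 -288.2   -6.8] rot [179.5  -0.3  73.1] F [-1.   0.4 -0.3] w 87.0
turn [ 0.5 -0.3  1.1] shift now [-0.59 -0.63  0.31] after turn [-0.6  -0.61  0.32]
scene [298 377  43  46 954] [ 720. -265.] [ 680. -299.] [ 779. -234.] [[ 689. -290.]
 [ 766. -242.]]
side [158 254  46  54 968] [ 765. -236.] [ 679. -296.] [ 866. -163.] [[ 698. -275.]
 [ 837. -186.]]
```

pad_b measures x 680–779 mm with the mouth at about 652, so it is well inside. Now I grip rim_b.

Call:
servo_tool(plan=[[1,[-0.4,-0.6,0.3],[0,0,0.5]],[1,[0,0,0],[0,0,0]],[0.6,[0,0,0],[0,0,0]],[0.6,[0,0,0],[0,0,0]],[0.6,[0,0,0],[0,0,0]],[0.6,[0,0,0],[0,0,0]],[0.6,[0,0,0],[0,0,0]],[0.6,[0,0,0],[0,0,0]],[0.6,[0,0,0],[0,0,0]]])

```text
time_s: 21.32
tool_pos: [0.4476, -0.2914, -0.0049]
tool_rot: [179.2, -0.4, 72.5]
force: [-0.4, -0.1, 0.2]
grip_width: 0.068
```

```bash
python3 go.py 530 -180 -10 4; python3 go.py 525 60 -10 4
```

```text
t 21.32 pos [ 447.6 -291.4   -4.9] rot [179.2  -0.4  72.5] F [-0.4 -0.1  0.2] w 68.0
turn [  0.9  -0.3 -21.5] shift now [13.1   4.5   0.67] after turn [10.54  8.99  0.51]
t 21.32 pos [ 447.6 -291.4   -4.9] rot [179.2  -0.4  72.5] F [-0.4 -0.1  0.2] w 68.0
turn [  0.9  -0.3 -21.5] shift now [35.83 -3.2   0.74] after turn [34.51 10.17  0.51]
```

Call:
servo_tool(plan=[[0.6,[0.8,0.3,0.1],[0.8,-0.3,-2]],[0.6,[1.6,0.6,0.1],[0,0,-2.7]],[0.6,[1.6,0.7,0],[0,0,-2.7]],[0.6,[1.5,0.8,0],[0,0,-2.7]]])

```text
time_s: 21.65
tool_pos: [0.4783, -0.2586, -0.0044]
tool_rot: [-179.9, 0.9, 82.2]
force: [-2.3, -3.1, -0.6]
grip_width: 0.0677
```

```bash
python3 go.py 530 -180 -8 4
```

```text
t 21.65 pos [ 478.3 -258.6   -4.4] rot [-179.9    0.9   82.2] F [-2.3 -3.1 -0.6] w 67.7
turn [ -0.2   0.9 -11.8] shift now [8.5  4.05 0.22] after turn [7.48 5.71 0.36]
```

Call:
servo_tool(plan=[[0.6,[1.6,0.8,0.08],[0,0.6,-2.5]],[0.6,[1.6,0.9,0.05],[0,0.3,-2.5]],[0.6,[1.6,1.0,0.03],[0,0,-2.5]],[0.6,[1.6,1.1,0],[0,0,-2]],[0.6,[1.8,0.8,0],[0,0,-1]]])

```text
time_s: 22.07
tool_pos: [0.53, -0.1864, -0.0044]
tool_rot: [-179.9, 0.8, 93.2]
force: [-0.9, -3.1, -0.1]
grip_width: 0.0676
```

```bash
python3 go.py 535 40 -8 4
```

```text
t 22.07 pos [ 530.  -186.4   -4.4] rot [-179.9    0.8   93.2] F [-0.9 -3.1 -0.1] w 67.6
turn [-0.1  0.8 -0.8] shift now [2.258e+01 1.760e+00 2.000e-02] after turn [22.55  2.08  0.36]
```

Call:
servo_tool(plan=[[0.6,[1.9,0.1,0.06],[0,0.4,-0.4]],[0.6,[1.9,0.1,0.03],[0,0.3,-0.4]],[0.6,[1.9,0.1,0.03],[0,0,0]],[0.6,[1.9,0.1,0.03],[0,0,0]],[0.6,[1.9,0.1,0.03],[0,0,0]],[0.6,[1.9,0.1,0.03],[0,0,0]]])

```text
time_s: 22.57
tool_pos: [0.5377, -0.0735, -0.0048]
tool_rot: [179.3, 1.0, 94.4]
force: [-0.4, -4.7, 0.7]
grip_width: 0.0677
```

```bash
python3 go.py 535 50 -8 4
```

```text
t 22.57 pos [537.7 -73.5  -4.8] rot [179.3   1.   94.4] F [-0.4 -4.7  0.7] w 67.7
turn [0.7 1.  0.4] shift now [12.34  0.69  0.11] after turn [12.34  0.59  0.32]
```

Call:
servo_tool(plan=[[0.6,[2,-0.1,0.05],[0.5,0.6,0]],[0.6,[2,-0.1,0.03],[0.2,0.4,0]],[0.6,[2,-0.1,0.03],[0,0,0]],[0.6,[2,-0.1,0.03],[0,0,0]],[0.6,[2,-0.1,0.03],[0,0,0]],[0.6,[2,-0.1,0.03],[0,0,0]],[0.6,[2,0,0.03],[0,0,0]]])

```text
time_s: 23.15
tool_pos: [0.5288, 0.0658, -0.0049]
tool_rot: [179.2, 0.8, 94.8]
force: [0.8, -6.0, 1.7]
grip_width: 0.0678
```

```bash
python3 go.py 600 113 -8 4;python3 go.py 705 115 -8 4
python3 - <<'E'
from h import *
for n in('scene','side'):
    c=env.read_camera(n); h=cv2.cvtColor(c['image'],cv2.COLOR_BGR2HSV)
    for nm,lo,hi in(('st',(0,0,120),(180,70,255)),('br',(15,100,90),(35,255,255))):
      k,l,st,ce=cv2.connectedComponentsWithStats(cv2.inRange(h,lo,hi))
      for i in range(1,k):
        if st[i][4]>60:
            p=ray(c,*ce[i],.02)*1000
            if 400<p[0]<770 and -50<p[1]<330:
                ys,xs=np.where(l==i); W=np.array([ray(c,a,b,.03) for a,b in zip(xs,ys)])*1000; print(n,nm,st[i][4],np.round(p),np.round(W.min(0)),np.round(W.max(0)))
E
```

```text
t 23.15 pos [528.8  65.8  -4.9] rot [179.2   0.8  94.8] F [ 0.8 -6.   1.7] w 67.8
turn [0.8 0.8 0.8] shift now [4.11 7.48 0.36] after turn [4.21 7.43 0.31]
t 23.15 pos [528.8  65.8  -4.9] rot [179.2   0.8  94.8] F [ 0.8 -6.   1.7] w 67.8
turn [0.8 0.8 0.8] shift now [ 3.44 17.96  0.52] after turn [ 3.68 17.92  0.31]
scene st 165 [486. 274.] [463. 239.] [514. 295.]
scene st 63 [496.  81.] [456.  70.] [532.  86.]
scene st 534 [529.  39.] [498.   2.] [571.  68.]
scene st 554 [641.   4.] [610. -36.] [678.  37.]
scene br 342 [439. 275.] [409. 227.] [474. 304.]
scene br 161 [414. -34.] [371. -71.] [440.  29.]
scene br 1019 [711. 235.] [674. 175.] [751. 289.]
side st 69 [558.  33.] [554.  20.] [584.  61.]
side st 109 [533. 103.] [495.  87.] [582. 128.]
side st 386 [634.  -9.] [598. -38.] [687.  31.]
side st 135 [486. 281.] [466. 257.] [518. 309.]
side br 434 [434. 276.] [408. 245.] [484. 315.]
side br 1176 [712. 242.] [673. 192.] [761. 300.]
side br 127 [766. 262.] [766. 220.] [784. 317.]
```

Call:
servo_tool(plan=[[0.6,[1.0,1.4,0.05],[0.8,0.8,0]],[0.6,[1.1,1.6,0.03],[0,0,0]],[0.6,[1.2,1.6,0.03],[0,0,0]],[0.6,[1.2,1.6,0],[0,0,0]],[0.6,[1.0,1.6,0],[0,0,0]]])

```text
time_s: 23.67
tool_pos: [0.583, 0.1166, -0.0057]
tool_rot: [-177.3, 0.3, 94.9]
force: [-14.8, -8.5, 16.5]
grip_width: 0.0683
```

```bash
python3 go.py 700 122 -8 4;python3 - <<'E'
from h import *
c=env.read_camera('scene')
for u,v in((473.5,308.5),(500,286.5),(521.5,302.5),(494,325)): print(np.round(ray(c,u,v,.075)*1000))
E
```

```text
t 23.67 pos [583.  116.6  -5.7] rot [-177.3    0.3   94.9] F [-14.8  -8.5  16.5] w 68.3
turn [-2.7  0.3  0.9] shift now [-0.46 11.7  -0.31] after turn [-0.28 11.71  0.23]
[795. 136.]
[795. 229.]
[855. 236.]
[853. 141.]
```

Call:
servo_tool(plan=[[0.6,[-0.1,1.4,-0.05],[-1.6,0,0]],[0.6,[0,1.6,-0.05],[-1,0,0.5]],[0.6,[0,1.6,-0.05],[0,0,0]],[0.6,[0,1.6,-0.05],[0,0,0]],[0.6,[0,1.6,0],[0,0,0]]])

```text
time_s: 24.13
tool_pos: [0.6365, 0.126, -0.0062]
tool_rot: [-176.5, -0.4, 94.8]
force: [-16.0, -2.5, 16.4]
grip_width: 0.0682
```

```bash
python3 go.py 690 122 -8 4
```

```text
t 24.13 pos [636.5 126.   -6.2] rot [-176.5   -0.4   94.8] F [-16.   -2.5  16.4] w 68.2
turn [-3.5 -0.3  0.9] shift now [-0.85  5.3  -0.15] after turn [-0.77  5.31  0.18]
```

Call:
servo_tool(plan=[[0.6,[-0.2,1.4,-0.05],[-2,0,0.4]],[0.6,[-0.2,1.5,-0.05],[-1.5,0,0.4]],[0.6,[-0.2,1.2,-0.05],[-1,0,0]],[0.6,[0,0,0],[0,0,0]]])

```text
time_s: 24.47
tool_pos: [0.6641, 0.1267, -0.0071]
tool_rot: [-179.0, -0.9, 94.3]
force: [4.5, -1.3, -2.7]
grip_width: 0.0681
```

```bash
python3 go.py 690 122 -8 4
```

```text
t 24.47 pos [664.1 126.7  -7.1] rot [-179.    -0.9   94.3] F [ 4.5 -1.3 -2.7] w 68.1
turn [-1.  -0.9  0.3] shift now [-0.66  2.55  0.04] after turn [-0.65  2.55  0.09]
```

Another 2 cm, then I release, lift, back off and finish with a push from behind using shut fingers, so the gripper body stays clear of the specimen.

Call:
servo_tool(plan=[[0.6,[-0.2,1.0,0],[-0.8,-0.8,0]],[0.6,[-0.2,1.0,0],[0,0,0]],[0.6,[0,0.5,0],[0,0,0]],[0.6,[0,0,0],[0,0,0]],[0.9,[0,0,0],[0,0,0]],[0.95,[0,0,0],[0,0,0]],[0.95,[0,0,0],[0,0,0]],[0.95,[0,0,0],[0,0,0]],[0.95,[0,0,0],[0,0,0]],[0.95,[0,0,-2],[0,0,0]],[0.95,[0,0,-4],[0,0,0]],[0.5,[0,-3,-1],[0,0,0]],[0.0,[0,-4,0],[0,0,0]],[0.0,[0,-2.5,0],[0,0,0]],[0.0,[0,0,0],[0,0,0]],[0.0,[0,0,0],[0,0,0]]])

```text
time_s: 25.8
tool_pos: [0.5817, 0.1218, 0.066]
tool_rot: [-178.2, -0.7, 94.9]
force: [0.5, 0.1, 0.3]
grip_width: 0.0571
```

```bash
python3 go.py 615 115 15 4
cat > chk.py <<'E'
from h import *
for n in('scene','side'):
    c=env.read_camera(n); h=cv2.cvtColor(c['image'],cv2.COLOR_BGR2HSV)
    for nm,lo,hi in(('st',(0,0,120),(180,70,255)),('br',(15,100,90),(35,255,255))):
      k,l,st,ce=cv2.connectedComponentsWithStats(cv2.inRange(h,lo,hi))
      for i in range(1,k):
        if st[i][4]>90:
            p=ray(c,*ce[i],.02)*1000
            if 400<p[0]<790 and -330<p[1]<330:
                ys,xs=np.where(l==i); W=np.array([ray(c,a,b,.029) for a,b in zip(xs,ys)])*1000; print(n,nm,st[i][4],np.round(p),np.round(W.min(0)),np.round(W.max(0)))
E
python3 chk.py
```

```text
t 25.8 pos [581.7 121.8  66. ] rot [-178.2   -0.7   94.9] F [0.5 0.1 0.3] w 57.1
turn [-1.8 -0.7  0.9] shift now [-1.03  3.41  4.99] after turn [-0.91  3.27  5.1 ]
scene st 972 [679. 115.] [644.  60.] [717. 170.]
scene st 557 [641.   4.] [610. -36.] [678.  37.]
scene st 957 [ 720. -265.] [ 681. -300.] [ 780. -234.]
scene br 153 [414. -36.] [370. -71.] [439.  26.]
scene br 1022 [711. 235.] [674. 176.] [751. 290.]
side st 962 [ 765. -236.] [ 680. -295.] [ 866. -162.]
side st 380 [634.  -9.] [597. -38.] [686.  31.]
side st 132 [486. 281.] [465. 257.] [516. 308.]
side st 838 [681. 117.] [641.  72.] [726. 180.]
side br 432 [434. 276.] [407. 244.] [483. 315.]
side br 1173 [712. 242.] [672. 192.] [760. 299.]
```

Call:
servo_tool(plan=[[0,[-0.6,0.5,0],[-1.6,-0.7,0.8]],[0,[0,0,0],[0,0,0]],[0,[0,0,0],[0,0,0]],[0,[0,0,0],[0,0,0]],[0,[0,0,0],[0,0,0]],[0,[0,0,0],[0,0,0]],[0,[0,0,1.5],[0,0,0]],[0,[0,0,1.5],[0,0,0]],[0,[0,0,1],[0,0,0]],[0,[0,0,0],[0,0,0]],[0,[0,0,0],[0,0,0]]])

```text
time_s: 26.82
tool_pos: [0.5941, 0.116, 0.0233]
tool_rot: [-179.9, 0.3, 94.2]
force: [-0.7, -0.2, -0.3]
grip_width: 0.0006
```

Call:
servo_tool(plan=[[0,[0,0,0.6],[0,0,0]],[0,[0,0,0],[0,0,0]]])

```text
time_s: 26.98
tool_pos: [0.5945, 0.1161, 0.0175]
tool_rot: [-180.0, 0.2, 94.2]
force: [-0.6, -0.1, -0.3]
grip_width: 0.0006
```

```bash
python3 go.py 660 118 10 4
```

```text
t 26.98 pos [594.5 116.1  17.5] rot [-180.     0.2   94.2] F [-0.6 -0.1 -0.3] w 0.6
turn [-0.   0.2  0.2] shift now [-0.29  6.55  0.75] after turn [-0.27  6.55  0.75]
```

Call:
servo_tool(plan=[[0,[0,0,0.5],[0,0,0]],[0,[0,0,0.4],[0,0,0]],[0,[0,0,0],[0,0,0]],[0,[0,1.2,0],[0,0,0]],[0,[0,1.2,0],[0,0,0]],[0,[0,1.2,0],[0,0,0]],[0,[0,0.8,0],[0,0,0]]])

```text
time_s: 27.57
tool_pos: [0.6389, 0.1204, 0.0088]
tool_rot: [-180.0, 0.1, 94.2]
force: [0.2, 0.3, 0.2]
grip_width: 0.0005
```

```bash
python3 go.py 660 118 8 4
```

```text
t 27.57 pos [638.9 120.4   8.8] rot [-1.80e+02  1.00e-01  9.42e+01] F [0.2 0.3 0.2] w 0.5
turn [-0.   0.1  0.2] shift now [-0.4   2.08  0.08] after turn [-0.39  2.09  0.08]
```

Call:
servo_tool(plan=[[0,[-0.1,0.8,0],[0,0,0]],[0,[-0.1,0.8,0],[0,0,0]]])

```text
time_s: 27.73
tool_pos: [0.6561, 0.12, 0.0088]
tool_rot: [-180.0, 0.1, 94.3]
force: [-0.3, 0.2, 0.2]
grip_width: 0.0006
```

```bash
python3 go.py 660 118 8 4; python3 chk.py | head -3
```

```text
t 27.73 pos [656.1 120.    8.8] rot [-1.80e+02  1.00e-01  9.43e+01] F [-0.3  0.2  0.2] w 0.6
turn [-0.   0.1  0.3] shift now [-0.22  0.37  0.08] after turn [-0.22  0.37  0.08]
scene st 163 [486. 274.] [462. 240.] [513. 296.]
scene st 664 [682. 104.] [646.  62.] [717. 158.]
scene st 552 [642.   4.] [610. -36.] [678.  37.]
```

Still no contact: the tips are about 19 mm behind the TCP when shut too. I back off and go lower.

Call:
servo_tool(plan=[[0,[0,-3,0],[0,0,0]],[0,[-0.2,-3,0],[0,0,0]],[0,[0,0,0],[0,0,0]],[0,[0,0,0.8],[0,0,0]],[0,[0,0,0.7],[0,0,0]],[0,[0,0,0],[0,0,0]],[0,[0,1.2,0],[0,0,0]],[0,[0,1.2,0],[0,0,0]],[0,[0,1.2,0],[0,0,0]]])

```text
time_s: 28.58
tool_pos: [0.6292, 0.1146, -0.0107]
tool_rot: [-179.7, 0.2, 94.2]
force: [0.5, 0.4, 0.4]
grip_width: 0.0006
```

```bash
python3 go.py 660 115 -8 4
```

```text
t 28.58 pos [629.2 114.6 -10.7] rot [-179.7    0.2   94.2] F [0.5 0.4 0.4] w 0.6
turn [-0.3  0.2  0.2] shift now [-0.19  3.07 -0.29] after turn [-0.18  3.08 -0.27]
```

Call:
servo_tool(plan=[[0,[0,1.0,0],[0,0,0]],[0,[0,1.0,0],[0,0,0]],[0,[0,1.2,-0.05],[-0.4,0,0]],[0,[0,1.0,-0.05],[-0.4,0,0]],[0,[0,0,0],[0,0,0]]])

```text
time_s: 29.0
tool_pos: [0.6625, 0.1165, -0.0137]
tool_rot: [-178.6, 0.2, 94.3]
force: [-0.1, 0.3, 0.4]
grip_width: 0.0005
```

```bash
python3 go.py 660 115 -8 4; python3 chk.py | head -3
```

```text
t 29.0 pos [662.5 116.5 -13.7] rot [-178.6    0.2   94.3] F [-0.1  0.3  0.4] w 0.5
turn [-1.4  0.2  0.3] shift now [-0.13 -0.28 -0.56] after turn [-0.13 -0.26 -0.57]
scene st 163 [486. 274.] [462. 240.] [513. 296.]
scene st 596 [709.  99.] [677.  62.] [749. 138.]
scene st 552 [641.   4.] [610. -36.] [678.  37.]
```

rim_b now starts at x = 677, well inside. Next is pad_a.

Call:
servo_tool(plan=[[0,[0,-1,0],[0,0,0]],[0,[0,-1,-3],[-1,0,0]],[0.85,[0,-1,-4],[0,0,0]],[0.85,[0,-3,-3],[0,0,0]],[0.85,[3,-3,0],[0,0,0]],[0.85,[3,-3,0],[0,0,0]],[0.85,[3,-2.8,0],[0,0,0]],[0.85,[3,-2.8,0],[0,0,0]],[0.85,[2.4,-2,0],[0,0,-1]],[0.85,[0,0,0],[0,0,0]],[0.85,[0,0,0],[0,0,0]]], force=20)

```text
time_s: 30.02
tool_pos: [0.4551, 0.2497, 0.0872]
tool_rot: [179.6, 0.1, 95.0]
force: [-0.0, -0.6, -0.0]
grip_width: 0.0528
```

```bash
python3 go.py 436 272 50 5
```

```text
t 30.02 pos [455.1 249.7  87.2] rot [1.796e+02 1.000e-01 9.500e+01] F [-0.  -0.6 -0. ] w 52.8
turn [0.4 0.1 0. ] shift now [ 2.39 -1.73  3.7 ] after turn [ 2.39 -1.71  3.72]
```

Call:
servo_tool(plan=[[0.85,[1.2,-0.8,0.8],[0.3,0,0]],[0.85,[1.2,-0.8,0.8],[0,0,0]],[0.85,[0,0,0.8],[0,0,0]],[0.85,[0,0,0],[0,0,0]],[0.85,[0,0,0],[0,0,0]],[0.85,[0,0,0],[0,0,0]]])

```text
time_s: 30.52
tool_pos: [0.4402, 0.2705, 0.0605]
tool_rot: [179.8, 0.2, 94.6]
force: [0.4, -0.2, -0.1]
grip_width: 0.0736
```

Run:
```python
from h import *
from go import go
o=env.get_obs(); c=env.read_camera('wrist'); h=cv2.cvtColor(c['image'],cv2.COLOR_BGR2HSV)
m=cv2.inRange(h[:290],(15,100,70),(35,255,255)); cs=cv2.findContours(m,0,2)[0]
for k in sorted(cs,key=cv2.contourArea)[-2:]:
    r=cv2.minAreaRect(k); B=np.array([wray(o,c,*p,.028) for p in cv2.boxPoints(r)]); print(cv2.boundingRect(k),np.round(r[1]),round(r[2],1),np.round(B).tolist())
go(436,272,-10,5)
```

```text
(329, 198, 14, 92) [13. 91.] 0.8 [[453.0, 250.0], [448.0, 311.0], [456.0, 311.0], [461.0, 251.0]]
(265, 197, 60, 93) [92. 59.] 90.0 [[407.0, 308.0], [444.0, 311.0], [449.0, 250.0], [410.0, 247.0]]
t 30.57 pos [440.5 270.4  60.7] rot [179.8   0.2  94.5] F [ 0.1 -0.   0.2] w 73.7
turn [ 0.2  0.2 -0.5] shift now [ 0.21 -0.46  7.06] after turn [ 0.19 -0.43  7.07]
```

Call:
servo_tool(plan=[[0.85,[0.4,-0.6,2],[0,0,-0.4]],[0.85,[0,0,2],[0,0,0]],[0.85,[0,0,2],[0,0,0]],[0.85,[0,0,0.8],[0,0,0]],[0.85,[0,0,0],[0,0,0]]])

```text
time_s: 30.98
tool_pos: [0.4404, 0.2724, -0.0067]
tool_rot: [179.4, -0.0, 94.5]
force: [-0.8, 0.0, 0.3]
grip_width: 0.0741
```

```bash
python3 go.py 434 277 -9 5
```

```text
t 30.98 pos [440.4 272.4  -6.7] rot [179.4  -0.   94.5] F [-0.8  0.   0.3] w 74.1
turn [ 0.6 -0.  -0.5] shift now [ 0.51 -0.6   0.22] after turn [ 0.51 -0.6   0.23]
```

Call:
servo_tool(plan=[[0.85,[0.4,-0.6,0.2],[0.5,0,0]],[0.85,[0,0,0],[0,0,0]],[0.4,[0,0,0],[0,0,0]],[0.4,[0,0,0],[0,0,0]],[0.4,[0,0,0],[0,0,0]],[0.4,[0,0,0],[0,0,0]],[0.4,[0,0,0],[0,0,0]],[0.4,[0,0,0],[0,0,0]],[0.4,[0,0,0],[0,0,0]],[0.4,[0,0,0],[0,0,0]]])

```text
time_s: 31.82
tool_pos: [0.4352, 0.2771, -0.0051]
tool_rot: [179.8, -0.2, 94.4]
force: [-1.1, -0.7, 0.2]
grip_width: 0.0495
```

```bash
python3 go.py 520 160 -9 4
```

```text
t 31.82 pos [435.2 277.1  -5.1] rot [179.8  -0.2  94.4] F [-1.1 -0.7  0.2] w 49.5
turn [ 0.2 -0.2  0.4] shift now [-12.33   7.55   0.36] after turn [-12.27   7.64   0.39]
```

Call:
servo_tool(plan=[[0.4,[-0.8,0.5,0.06],[0,0,0]],[0.4,[-1.6,1.0,0.05],[0,0,0]],[0.4,[-1.6,1.0,0.03],[0,0,0]],[0.4,[-1.6,1.0,0.03],[0,0,0]],[0.4,[-1.6,1.0,0.03],[0,0,0]]])

```text
time_s: 32.23
tool_pos: [0.4793, 0.2279, -0.0048]
tool_rot: [-179.7, -1.6, 95.5]
force: [-4.9, 7.2, 4.9]
grip_width: 0.0495
```

```bash
python3 go.py 517 150 -8 4
```

```text
t 32.23 pos [479.3 227.9  -4.8] rot [-179.7   -1.6   95.5] F [-4.9  7.2  4.9] w 49.5
turn [-0.3 -1.6  1.5] shift now [-8.12  3.01  0.08] after turn [-8.04  3.22  0.32]
```

Call:
servo_tool(plan=[[0.4,[-1.7,0.7,0.02],[-0.2,-0.8,0.6]],[0.4,[-1.8,0.7,0.02],[0,-0.6,0.5]],[0.4,[-1.8,0.7,0.02],[0,-0.3,0.3]],[0.4,[-1.8,0.6,0.02],[0,-0.2,0.2]],[0.4,[-1.9,0.3,0.02],[0,-0.2,0]],[0.4,[-2,0.1,0.02],[0,-0.2,0]],[0.4,[-2,0.1,0.02],[0,-0.2,0]]])

```text
time_s: 32.82
tool_pos: [0.5253, 0.1097, -0.005]
tool_rot: [179.8, 0.2, 94.4]
force: [0.0, 3.2, -0.7]
grip_width: 0.0497
```

```bash
python3 go.py 517 -60 -8 4
```

```text
t 32.82 pos [525.3 109.7  -5. ] rot [179.8   0.2  94.4] F [ 0.   3.2 -0.7] w 49.7
turn [0.2 0.2 0.4] shift now [-16.85  -2.14   0.34] after turn [-16.87  -2.01   0.3 ]
```

Call:
servo_tool(plan=[[0.4,[-2,-0.3,0.05],[0,0,0.3]],[0.4,[-2,-0.3,0.03],[0,0,0]],[0.4,[-2,-0.3,0.03],[0,0,0]],[0.4,[-2,-0.3,0.03],[0,-0.2,0]],[0.4,[-2,-0.3,0.03],[0,-0.2,0]],[0.4,[-2,-0.2,0.03],[0,-0.2,0]],[0.4,[-2,-0.2,0.03],[0,-0.2,0]],[0.4,[-2,-0.1,0.03],[0,-0.2,0]]])

```text
time_s: 33.48
tool_pos: [0.5222, -0.047, -0.0049]
tool_rot: [179.3, 0.4, 94.3]
force: [0.3, 4.5, 0.4]
grip_width: 0.0498
```

```bash
python3 go.py 560 -130 -8 4
```

```text
t 33.48 pos [522.2 -47.   -4.9] rot [179.3   0.4  94.3] F [0.3 4.5 0.4] w 49.8
turn [0.7 0.4 0.3] shift now [-8.56  3.14  0.4 ] after turn [-8.54  3.19  0.31]
```

Call:
servo_tool(plan=[[0.4,[-2,0,0.03],[0.4,0.2,0.3]],[0.4,[-2,0.3,0.03],[0.2,0,0]],[0.4,[-1.8,0.6,0.03],[0,0,0]],[0.4,[-1.6,1.0,0.02],[0,0,0]],[0.4,[-1.2,1.4,0],[0,0,0]],[0.4,[-0.6,1.6,0],[0,0,0]]])

```text
time_s: 33.98
tool_pos: [0.5667, -0.1267, -0.0049]
tool_rot: [-178.7, -1.6, 94.2]
force: [-13.7, 3.4, 15.6]
grip_width: 0.0496
```

```bash
python3 go.py 697 -128 -8 4
```

```text
t 33.98 pos [ 566.7 -126.7   -4.9] rot [-178.7   -1.6   94.2] F [-13.7   3.4  15.6] w 49.6
turn [-1.3 -1.6  0.2] shift now [-1.080e+00  1.299e+01 -1.000e-02] after turn [-1.04 12.99  0.31]
```

Call:
servo_tool(plan=[[0.4,[-0.1,1.6,-0.05],[-1,-1,0]],[0.4,[-0.1,1.7,-0.03],[-0.6,-0.6,0]],[0.4,[-0.1,1.7,0],[-0.5,-0.2,0]],[0.4,[-0.1,1.7,0],[-0.5,0,0]],[0.4,[0,1.7,0],[-0.5,0,0]],[0.4,[0,1.7,0],[-0.5,0,0]]])

```text
time_s: 34.48
tool_pos: [0.6459, -0.1339, -0.0054]
tool_rot: [-179.6, -0.0, 93.6]
force: [-10.5, 0.9, 10.5]
grip_width: 0.0497
```

```bash
python3 go.py 693 -125 -8 4
```

```text
t 34.48 pos [ 645.9 -133.9   -5.4] rot [-179.6   -0.    93.6] F [-10.5   0.9  10.5] w 49.7
turn [-0.4 -0.  -0.4] shift now [0.59 4.76 0.23] after turn [0.56 4.76 0.26]
```

Call:
servo_tool(plan=[[0.4,[0.2,1.5,0],[-0.4,0,0]],[0.4,[0.2,1.4,0],[-0.4,0,0]],[0.4,[0.1,1.0,0],[0,0,0]],[0.4,[0,0,0],[0,0,0]]])

```text
time_s: 34.82
tool_pos: [0.6766, -0.1333, -0.0052]
tool_rot: [-179.2, 0.2, 93.4]
force: [4.0, 2.4, -1.6]
grip_width: 0.0493
```

```bash
python3 go.py 693 -125 -8 4; python3 chk.py | grep -v ' br 1[0-9][0-9] '
```

```text
t 34.82 pos [ 676.6 -133.3   -5.2] rot [-179.2    0.2   93.4] F [ 4.   2.4 -1.6] w 49.3
turn [-0.8  0.2 -0.6] shift now [0.74 1.69 0.26] after turn [0.72 1.69 0.28]
scene st 190 [521. 116.] [479.  76.] [568. 144.]
scene st 413 [494.  33.] [428. -17.] [556.  82.]
scene st 1100 [708. 119.] [670.  62.] [751. 172.]
scene st 402 [646.   9.] [612. -34.] [678.  37.]
scene st 957 [ 720. -265.] [ 681. -300.] [ 780. -234.]
scene br 1014 [711. 234.] [674. 176.] [751. 290.]
scene br 247 [ 678. -157.] [ 655. -174.] [ 711. -144.]
side st 877 [ 772. -234.] [ 682. -295.] [ 866. -162.]
side st 369 [635.  -8.] [598. -38.] [686.  31.]
side st 2109 [760. 142.] [669.  73.] [846. 223.]
side br 277 [ 675. -122.] [ 655. -153.] [720. -84.]
side br 1175 [712. 242.] [672. 192.] [760. 299.]
side br 91 [781.  71.] [774.  40.] [797. 109.]
```

Call:
servo_tool(plan=[[0.4,[0.1,1.2,0],[-0.6,0,0]],[0.4,[0.1,0.7,0],[0,0,0]],[0.4,[0,0,0],[0,0,0]],[0.7,[0,0,0],[0,0,0]],[0.75,[0,0,0],[0,0,0]],[0.75,[0,0,0],[0,0,0]],[0.75,[0,0,0],[0,0,0]],[0.75,[0,0,0],[0,0,0]],[0.75,[0,0,-2],[0,0,0]],[0.75,[0,0,-4],[0,0,0]],[0.75,[0,0,-4],[0,0,0]],[0.75,[0,-4,-2],[0,0,0]],[0.75,[0,-4,-2],[0,0,0]],[0.75,[0,-4,0],[0,0,0]],[0.75,[0,-4,0],[0,0,0]],[0.75,[0,-4,0],[0,0,0]],[0.75,[0,0,0],[0,0,0]]])

```text
time_s: 36.33
tool_pos: [0.4876, -0.145, 0.1362]
tool_rot: [-179.2, 0.2, 93.4]
force: [-0.2, 0.1, -0.5]
grip_width: 0.0651
```

```bash
python3 chk.py
python3 - <<'E'
from h import *
o,c=shot('side','d9.png'); cv2.imwrite('pics/d9c.png',cv2.resize(c['image'][170:430,100:500],None,fx=2,fy=2,interpolation=2)); print(o['tool_pos'],o['time_s'])
E
```

```text
scene st 1095 [708. 119.] [670.  60.] [749. 172.]
scene st 558 [642.   4.] [610. -36.] [679.  37.]
scene st 256 [ 740. -134.] [ 716. -164.] [ 765. -110.]
scene st 956 [ 720. -265.] [ 681. -300.] [ 780. -234.]
scene br 1018 [711. 235.] [674. 176.] [751. 290.]
scene br 619 [ 690. -137.] [ 664. -174.] [ 722. -104.]
side st 960 [ 764. -236.] [ 680. -295.] [ 866. -162.]
side st 381 [634.  -9.] [597. -38.] [686.  31.]
side st 133 [ 740. -127.] [ 718. -148.] [768. -95.]
side st 2095 [760. 142.] [669.  73.] [846. 223.]
side br 421 [ 689. -132.] [ 662. -165.] [732. -83.]
side br 1174 [712. 242.] [672. 192.] [760. 299.]
[ 0.49516131 -0.14358625  0.13784666] 36.4333
```

View pics/d9c.png

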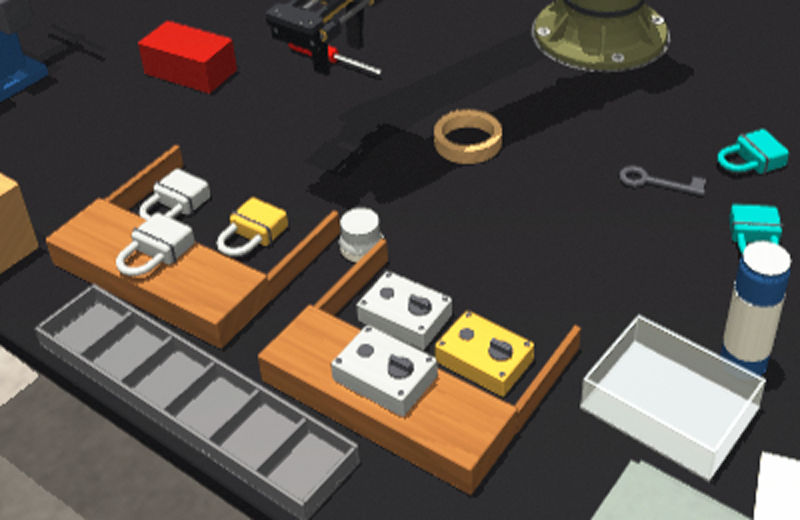

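The side view shows both padlocks in the pad bay at (180,190) and (258,220), and both rim locks in the rim bay at (405,305) and (485,350). All lie flat, and the tin, tape, key, driver, box, tray and can look unmoved. I hand the job in.

```bash
python3 -c "
from cell import env; print(env.get_obs()['time_s']); print(env.sign_off())"
```

```text
36.4833
the job is handed in; nothing more can be done
None
```

I slid all four locks into their bays and handed the job in at 36.5 s: both rim locks are in the rim bay and both padlocks in the padlock bay.

**Last checks:** the final side picture shows all four lying flat. By colour-mask measurement their cases start about 20 to 37 mm inside the mouths. The tin stayed within about 1 mm of its first position. The tape, gate key, driver, box, tray and can were only judged by eye, and look unmoved.

**What went wrong or disagreed:**
- **Tip height:** the first two grips on rim_a missed because the fingertips sit about 19 mm behind the stated TCP. I found this by lowering the open gripper toward free counter, then gripped lower.
- **rim_b:** I released it level with the mouth to keep the gripper off the specimen, then pushed it about 3 cm further in with shut fingers.
- **pad_b:** partway along, the gripper's upward pull briefly reached about the lock's weight, so it may have come up a millimetre or so before I eased it down. One wrist-camera reading also put it about 25 mm nearer the mouth, but the scene and side cameras agreed it was well inside.

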